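Lay the rinsed bottles to dry and start the fan timer

TASK

Put the brush that was left lying across the drying rack into the aluminium basin first. Then lay every white bottle on its side in a rack cradle of its own, neck in the small notch and mouth over the drip channel, and last turn the fan timer's knob clockwise until it clicks past its detent and is all the way round. Leave the cup, the hanger and the soap where they are.

Things in the scene. Friction and masses are not known exactly. Their poses are not given: they have to be found in the camera images.
- rack: Fixed plywood drying rack, 228 x 356 mm, four cradles side by side. Origin: middle of its underside, z up, x away from the drip channel. Bottles lie along x, mouth at -x. A 12 mm floor, two 60 mm high notched cross-bars with free room between: x = 37 to 63 mm (body) and -66 to -54 mm (neck); stop board 56 mm high at x = 88 to 100, channel 22 mm high at -73 to -128 mm
- basin: Round aluminium basin that stands firm on the bench, 68 mm high, inside radius 97 mm at the floor and 110 mm at the rim; origin at the middle of its underside
- basin_in (a point): middle of the basin's inner floor, 4 mm above the bench
- brush: Bamboo brush, 70 g, 160 mm long, flat back, bristles up. Origin: middle of its back, near its balance point; x along it towards the bristles, z up. Handle 22 mm wide, 10 mm thick; head (x = 22 to 80 mm) 34 mm wide, bristles to 30 mm height. It starts flat across the cradles on the 60 mm high ridges (14 mm wide) of the rack's body bar
- timer (a joint): Knob of the fan timer: 0 is off (it starts at 0 to 0.2 rad), grows clockwise seen from above, end stop at 1.4 rad. A spring detent resists up to the middle (0.7 rad, at most about 0.12 N m) and past it the knob snaps on by itself towards the end stop
- timer_grip (a point): Point on the knob's axis in its upright grip bar, which is 42 mm long (along this point's x axis), 14 mm wide and 32 mm high, up to 7 mm above this point and 84 mm above the bench (this point is 77 mm above it); this point's axes turn with the knob, z up
- timer_box: Grey box of the fan timer, 80 x 80 x 45 mm, fixed on the bench, the knob in the middle of its top; origin at the middle of its underside
- cup: Lidded plastic cup with a press button, 78 mm wide, 102 mm high, a bystander; origin at the middle of its underside
- hanger: Grey clothes hanger lying flat, 380 mm wide (along its y) and 195 mm to the hook (along its x), 10 mm thick, a bystander; origin at the middle of its straight bar, on the bench
- soap: Bar of soap, 85 x 55 x 30 mm, a bystander; origin at the middle of its underside
- bottle1: White plastic bottle, empty, 48 to 84 g, closed all round (its mouth is only a dark disc), 150 mm tall: body 50 mm across up to 105 mm, then a short shoulder, neck 26 mm across from 114 mm to the mouth. Origin: middle of its base; z points from base to mouth. Starts standing upright on the bench; 3 or 4 bottles are present, the others read None
- bottle1_mouth (a point): middle of the mouth of bottle1, 150 mm from its base
- bottle2: White plastic bottle, empty, 48 to 84 g, closed all round (its mouth is only a dark disc), 150 mm tall: body 50 mm across up to 105 mm, then a short shoulder, neck 26 mm across from 114 mm to the mouth. Origin: middle of its base; z points from base to mouth. Starts standing upright on the bench; 3 or 4 bottles are present, the others read None
- bottle2_mouth (a point): middle of the mouth of bottle2, 150 mm from its base
- bottle3: White plastic bottle, empty, 48 to 84 g, closed all round (its mouth is only a dark disc), 150 mm tall: body 50 mm across up to 105 mm, then a short shoulder, neck 26 mm across from 114 mm to the mouth. Origin: middle of its base; z points from base to mouth. Starts standing upright on the bench; 3 or 4 bottles are present, the others read None
- bottle3_mouth (a point): middle of the mouth of bottle3, 150 mm from its base
- bottle4: White plastic bottle, empty, 48 to 84 g, closed all round (its mouth is only a dark disc), 150 mm tall: body 50 mm across up to 105 mm, then a short shoulder, neck 26 mm across from 114 mm to the mouth. Origin: middle of its base; z points from base to mouth. Starts standing upright on the bench; 3 or 4 bottles are present, the others read None
- bottle4_mouth (a point): middle of the mouth of bottle4, 150 mm from its base
- cradle1 (a point): Cradle 1 (rack y = -126 mm): where the middle of the mouth of a bottle lying in it belongs, 60 mm above the bench, at rack x = -75 mm; axes as the rack's. The bottle's axis runs from here along the rack's x, base at rack x = 75 mm. 90 degree V notches: 70 mm wide at the body bar, 37 mm at the neck bar; they hold the bottle's axis 60 mm up
- cradle2 (a point): Cradle 2 (rack y = -42 mm): where the middle of the mouth of a bottle lying in it belongs, 60 mm above the bench, at rack x = -75 mm; axes as the rack's. The bottle's axis runs from here along the rack's x, base at rack x = 75 mm. 90 degree V notches: 70 mm wide at the body bar, 37 mm at the neck bar; they hold the bottle's axis 60 mm up
- cradle3 (a point): Cradle 3 (rack y = 42 mm): where the middle of the mouth of a bottle lying in it belongs, 60 mm above the bench, at rack x = -75 mm; axes as the rack's. The bottle's axis runs from here along the rack's x, base at rack x = 75 mm. 90 degree V notches: 70 mm wide at the body bar, 37 mm at the neck bar; they hold the bottle's axis 60 mm up
- cradle4 (a point): Cradle 4 (rack y = 126 mm): where the middle of the mouth of a bottle lying in it belongs, 60 mm above the bench, at rack x = -75 mm; axes as the rack's. The bottle's axis runs from here along the rack's x, base at rack x = 75 mm. 90 degree V notches: 70 mm wide at the body bar, 37 mm at the neck bar; they hold the bottle's axis 60 mm up

How it is judged:
By the outcome, as a careful person would: the job done as asked, in the order asked, and still so for the second after the job is handed in, with the robot touching nothing.
Of bottle1, bottle2, bottle3, bottle4 only 3 to 4 are there at a start; the rules pass over those that are not, and their reading is None.
At some moment in a run one of bottle1, bottle2, bottle3, bottle4 may be knocked a few centimetres aside while the robot is not near it.
Once in a run the grip may slacken for a moment while it holds something.
It also fails if it takes over 210 s, if anything falls off the work surface, if the arm or the gripper's body presses on something with over 40 N, if the wrist force passes 120 N, or if a joint passes its speed limit or range.

ROBOT

A 6-joint arm with a two-finger parallel gripper is mounted at the origin on the work surface. World frame = base frame: x ahead of the robot, y to its left, z up, the work surface at z = 0. Lengths are in m, angles in rad, forces in N, time in s.
With the tool pointing down it reaches from about 0.35 to 0.725 m from the base axis. Payload 4.3 kg.
Tool frame: the origin (TCP) lies at the very end of the fingers, on their centre line; the grasp point (between the pads) lies 19 mm behind it (grasp_offset is the distance from the TCP to the grasp point, in m); y points along the fingers, x is the direction in which the jaws open and shut, and the axes are right-handed (so a half turn about y gives the same grasp; the last joint's range is limited). The gripper opens to 85 mm and grips with 20 to 120 N. Pads are 22 mm wide; open, the fingers measure 114 mm over their backs; the gripper's body (76 mm by 85 mm) begins 54 mm behind the grasp point. The pads swing forward as they close: fully open they stand 13 mm farther back than shut.
Start: joints at [1.12, 0.377, 0.081, 1.274, 0, 1.46], TCP at [0.192, 0.542, 0.231] pointing down, gripper open.
Joint ranges: [-2.72, 2.72], [-0.84, 1.66], [-1.02, 1.22], [-1.77, 2.12], [-1.37, 1.28], [-3.14, 3.14]. Speed limits (rad/s): [2.57, 2.57, 3.14, 3.14, 3.14, 3.14].

INTERFACE

Orientations are given as a rotation vector (axis times angle).
In Python, from station import * gives the robot as it stands. Calls block until the motion is done:
- reach(position, orientation): joint-space move of the TCP to a pose.
- movel(position, max_speed=0.15, attitude=None): straight line of the TCP; attitude=None keeps the orientation; max_speed is the mean speed in m/s.
- move_j(angles): joint-space move.
- gripper_open() and grab(force=None): open the fingers fully, or close them until they stop; force is the grip in N (None keeps the last).
- dwell(seconds).
- solve_ik(position, orientation): joint angles nearest the present ones, or None.
- get_state(): the state.
- grab_frame(name): name is "side" or "top"; returns a dict with "image" (480x640x3 uint8, red, green, blue), "fx", "fy", "cx", "cy" (pixels), "R" (3x3) and "t" (3): a world point X has camera coordinates R X + t. Camera axes: x right, y down, z forward; pixel columns grow to the right and rows downward; lengths in m; the calibration is good to about 2 mm. A picture is of the moment at which its call begins. There is no depth.
A pose or a line that the arm cannot do raises PlanningError and nothing moves.
- close_job(): hands the job in, once; it reports no verdict.
Trained networks look in the newest picture that a camera, given by its name, has taken for a name from the list of things; names that differ only in an ending like _2 or _b are one class to them, and where a whole thing is asked for, a point or a joint stands for the part that bears it (a point fixed in the world has none). Each returns a list of dicts, best first, with "conf" (0 to 1); they miss things now and then, are a little off and sometimes report something else, mostly with a low value. They report only what shows in the picture. A call takes as long as a camera call.
- find_in(name, camera): "extent" ([centre column, centre row, width, height] in pixels, round what is visible of it).
- trace(name, camera): "mask" (480x640 bool, what is visible of it) and "extent" ([centre column, centre row, width, height] in pixels, round what is visible of it).
- place_of(name, camera): "pixel" ([row, column] in pixels: a listed point, or the origin of a listed thing).
The state is a dict: "t": time; "joints": joint angles; "dq": joint speeds; "tau": joint torques, N m; "position": TCP position; "ee_rot": TCP orientation; "force": force on the tool from outside, world axes, zero at the start; "moment": the same for the moment, N m; "gripper_width": finger opening in m.
Only numpy, scipy, OpenCV 4.12 (cv2) and the standard library are available. Lean on these libraries where they do the work, as an engineer would, in place of code of your own. Each camera call takes 0.05 s, during which the arm holds its last target.

## Working session

There is one attempt and no reset: what is moved stays moved. The work goes in short steps, each a Python script; the robot and the scene stay as the last script left them, time stands still between calls to the robot, and variables do not carry over. Pictures are saved under pics/ and viewed, and the job is handed in when it is done.

```bash
mkdir -p pics; ls; python3 - <<'E'
from station import *
import cv2,numpy as np
for c in ("top","side"):
    f=grab_frame(c); cv2.imwrite(f"pics/{c}0.png",f["image"][:,:,::-1])
    print(c,f["fx"],f["fy"],f["cx"],f["cy"],np.round(f["R"],4).tolist(),np.round(f["t"],4).tolist())
    for n in ["rack","basin","brush","timer_box","timer_grip","cup","hanger","soap","bottle1","bottle1_mouth","bottle2","cradle1","cradle4","basin_in"]:
        try: p=place_of(n,c)
        except Exception as e: p=e; print(n,e); continue
        print(n,[(np.round(d["pixel"],1).tolist(),round(d["conf"],2)) for d in p][:6])
s=get_state(); print(s)
E
```

```text
pics
top 460.6045856769965 460.6045856769965 315.4742312538784 239.33104447656507 [[-0.0139, -0.9999, -0.004], [-0.9959, 0.0142, -0.0899], [0.0899, 0.0028, -0.9959]] [-0.0217, 0.581, 1.1545]
rack [([231.7, 312.7], 0.58)]
basin [([300.2, 446.3], 0.78), ([219.2, 424.3], 0.16)]
brush [([210.0, 302.7], 0.61)]
timer_box [([216.0, 426.9], 0.89), ([213.7, 433.7], 0.57), ([233.4, 488.2], 0.2)]
timer_grip [([210.9, 435.7], 0.72), ([214.9, 426.9], 0.23)]
cup [([235.0, 490.2], 0.68)]
hanger [([163.2, 242.5], 0.62)]
soap [([317.2, 352.1], 0.67), ([310.1, 207.4], 0.59)]
bottle1 [([260.7, 195.6], 0.97), ([307.2, 217.6], 0.94), ([316.6, 160.6], 0.83), ([260.6, 295.7], 0.51)]
bottle1_mouth [([210.7, 434.4], 0.36)]
bottle2 [([260.7, 195.6], 0.97), ([307.2, 217.6], 0.94), ([316.6, 160.6], 0.83), ([260.6, 295.7], 0.51)]
cradle1 [([260.0, 295.6], 0.95), ([254.7, 327.4], 0.89), ([261.5, 263.4], 0.8), ([261.9, 364.3], 0.59)]
cradle4 [([260.0, 295.6], 0.95), ([254.7, 327.4], 0.89), ([261.5, 263.4], 0.8), ([261.9, 364.3], 0.59)]
basin_in [([298.9, 445.4], 0.7)]
side 558.0201893863032 558.0201893863032 321.1
[... 835 characters left out ...]
.7, 427.4], 0.7), ([260.0, 269.2], 0.68)]
basin_in [([418.8, 362.7], 0.98)]
{'t': 1.5, 'joints': array([1.11970909e+00, 3.77306303e-01, 8.09916836e-02, 1.27443041e+00,
       1.52551156e-05, 1.46048324e+00]), 'dq': array([ 0.00044395,  0.0007964 ,  0.00054544,  0.00158711, -0.00014869,
        0.00165184]), 'tau': array([ 3.34873675e-04, -4.63503170e+01,  2.70152289e+01,  2.72965299e-04,
       -5.00271483e-05,  1.14017988e-05]), 'position': array([0.19217995, 0.54195374, 0.23132253]), 'ee_rot': array([-1.35132259, -0.95463314,  0.95457106]), 'force': array([ 0.07329171,  0.59642589, -0.07279128]), 'moment': array([-0.0243595 , -0.04015875, -0.00250447]), 'gripper_width': 0.0852368361165944}
```

View pics/top0.png

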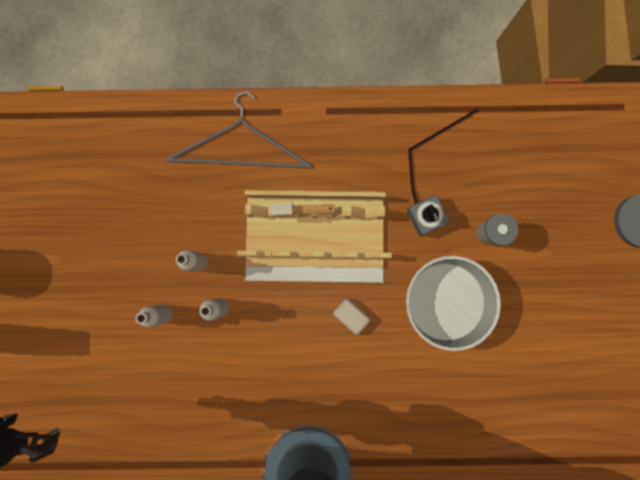

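View pics/side0.png

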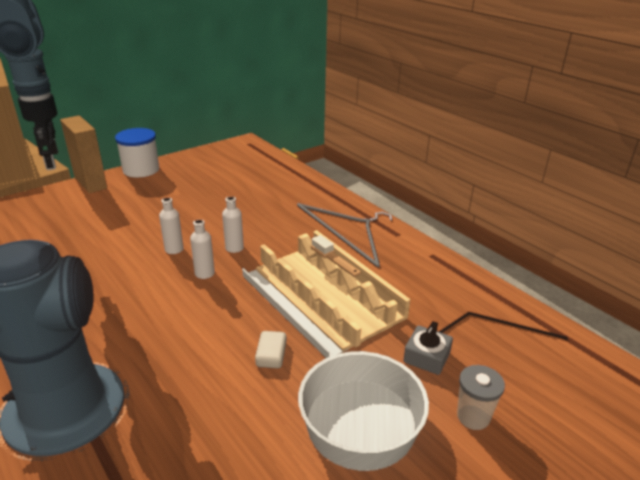

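Three white bottles are visible in the top view, at about (185,260), (208,309) and (145,317). The brush lies across the far bar at (303,210), the basin is at (453,303), the knob at (431,212) and the soap at (352,316). The rack's drip channel faces the robot. Next I'll turn these pixels into positions.

```bash
cat > h.py <<'E'
from station import *
import numpy as np, cv2
from scipy.spatial.transform import Rotation as Rn
def P(f,X):
    c=np.asarray(f["R"])@np.asarray(X)+f["t"]; return np.array([f["fx"]*c[0]/c[2]+f["cx"],f["fy"]*c[1]/c[2]+f["cy"]])
def B(f,uv,z):
    R=np.asarray(f["R"]);t=np.asarray(f["t"]);o=-R.T@t
    d=R.T@np.array([(uv[0]-f["cx"])/f["fx"],(uv[1]-f["cy"])/f["fy"],1]); return o+d*(z-o[2])/d[2]
def save(f,n,crop=None,scale=1,pts=()):
    im=f["image"][:,:,::-1].copy()
    for p in pts: cv2.drawMarker(im,tuple(int(round(v)) for v in p),(0,0,255),cv2.MARKER_CROSS,5,1)
    if crop: im=im[crop[1]:crop[3],crop[0]:crop[2]]
    im=cv2.resize(im,None,fx=scale,fy=scale,interpolation=cv2.INTER_CUBIC); cv2.imwrite("pics/"+n,im)
E
python3 - <<'E'
from h import *
F={c:grab_frame(c) for c in("top","side")}
Z={"rack":0,"basin":0,"basin_in":.004,"brush":.06,"timer_box":0,"timer_grip":.077,"cup":0,"hanger":0,"soap":0,"bottle1":0,"bottle1_mouth":.15,"cradle1":.06}
for n,z in Z.items():
    for c in F:
        print(n,c,[(np.round(B(F[c],d["pixel"][::-1],z)[:2],3).tolist(),round(d["conf"],2)) for d in place_of(n,c) if d["conf"]>.15])
save(F["top"],"t1.png",(130,180,530,360),2)
save(F["side"],"s1.png",(140,180,440,400),2.6)
np.savez("f0.npz",top=F["top"]["image"],side=F["side"]["image"])
for n in ("bottle1","brush"):
  for c in F: print(n,c,[(np.round(d["extent"],1).tolist(),round(d["conf"],2)) for d in find_in(n,c)])
E
```

```text
rack top [([0.597, -0.031], 0.82), ([0.529, -0.16], 0.58), ([0.421, -0.366], 0.32)]
rack side [([0.601, -0.028], 0.63)]
basin top [([0.419, -0.367], 0.57)]
basin side [([0.418, -0.363], 0.85)]
basin_in top [([0.416, -0.367], 0.93)]
basin_in side [([0.422, -0.363], 0.55), ([0.663, 0.522], 0.4)]
brush top [([0.659, -0.008], 0.91)]
brush side [([0.664, 0.003], 0.92), ([0.381, 0.158], 0.53)]
timer_box top [([0.636, -0.317], 0.85)]
timer_box side [([0.64, -0.315], 0.84)]
timer_grip top [([0.64, -0.325], 0.56)]
timer_grip side [([0.637, -0.318], 0.62)]
cup top [([0.596, -0.483], 0.66)]
cup side [([0.593, -0.478], 0.66)]
hanger top [([0.787, 0.165], 0.89), ([0.523, -0.155], 0.72), ([0.536, -0.064], 0.58), ([0.402, 0.215], 0.21)]
hanger side [([0.785, 0.171], 0.72), ([0.713, 0.07], 0.59)]
soap top [([0.379, -0.126], 0.8)]
soap side [([0.385, -0.114], 0.94), ([0.568, 0.174], 0.67)]
bottle1 top [([0.396, 0.381], 0.89), ([0.4, 0.222], 0.86), ([0.531, 0.283], 0.62)]
bottle1 side [([0.535, 0.281], 0.74), ([0.405, 0.37], 0.63), ([0.418, 0.24], 0.61)]
bottle1_mouth top []
bottle1_mouth side [([0.538, 0.298], 0.55), ([0.429, 0.079], 0.42)]
cradle1 top [([0.535, 0.09], 0.81), ([0.535, -0.064], 0.72), ([0.526, 0.019], 0.68), ([0.524, -0.148], 0.67)]
cradle1 side [([0.517, 0.089], 0.83), ([0.528, -0.145], 0.78), ([0.532, 0.019], 0.62), ([0.523, -0.065], 0.58)]
bottle1 top [([213.7, 309.5, 23.8, 21.6], 0.93), ([151.9, 316.8, 34.1, 22.2], 0.74), ([192.4, 262.2, 37.1, 20.6], 0.71)]
bottle1 side [([234.5, 227.2, 15.2, 58.7], 0.85), ([481.3, 398.2, 45.4, 63.7], 0.68), ([172.9, 225.9, 24.1, 53.8], 0.6), ([202.6, 250.5, 23.6, 62.8], 0.57)]
brush top [([303.8, 210.5, 69.4, 17.2], 0.95)]
brush side [([338.0, 256.9, 47.6, 38.6], 0.57), ([326.6, 294.7, 163.4, 122.6], 0.37)]
```

View pics/t1.png

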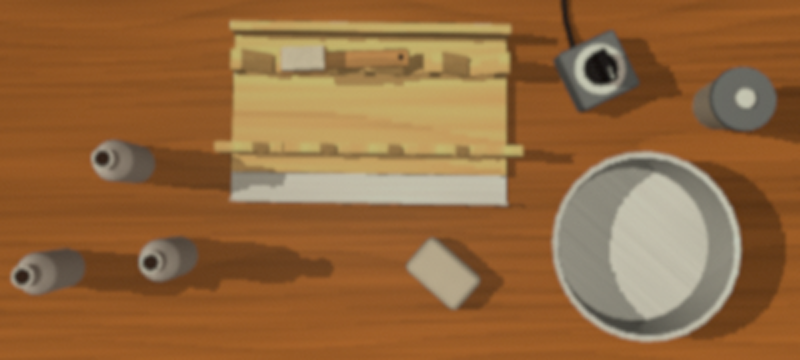

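View pics/s1.png

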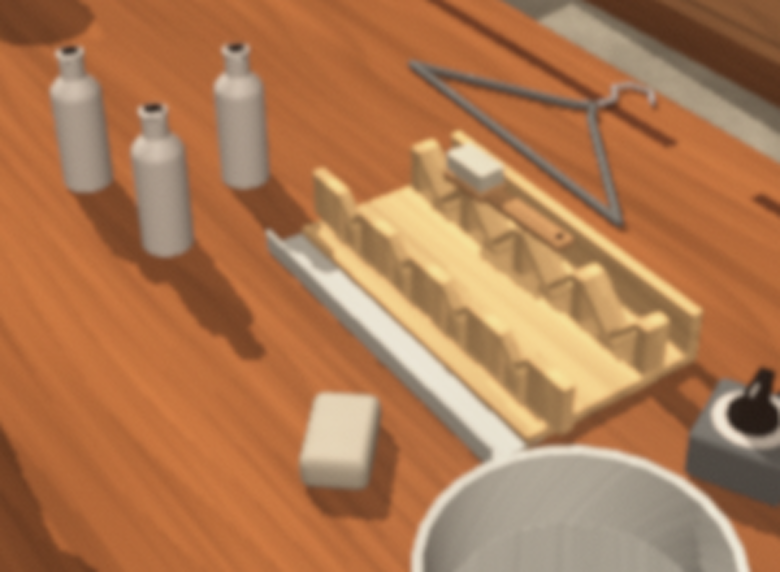

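```bash
cat >> h.py <<'E'
def rackpts(p,L):
    x,y,a=p; c,s=np.cos(a),np.sin(a)
    L=np.atleast_2d(L); return np.c_[x+c*L[:,0]-s*L[:,1],y+s*L[:,0]+c*L[:,1],L[:,2]]
E
python3 - <<'E'
from h import *
from scipy.optimize import minimize
F={c:grab_frame(c) for c in("top","side")}
M={}
for c in F:
    t=trace("rack",c); print(c,[(round(d["conf"],2),int(d["mask"].sum()),np.round(d["extent"],0).tolist()) for d in t]); M[c]=t[0]["mask"]
    b=trace("brush",c); M[c]=M[c]|b[0]["mask"]
def boxes():
    h=178e-3;o=[]
    for x0,x1,z0,z1 in [(-.073,.1,0,.012),(.037,.063,0,.05),(-.066,-.054,0,.05),(.088,.1,0,.056),(-.128,-.073,0,.022)]:
        o.append(np.array([[x,y,z] for x in(x0,x1) for y in(-h,h) for z in(z0,z1)]))
    for x0,x1 in((.037,.063),(-.066,-.054)):
        for y in(-.171,-.084,0,.084,.171): o.append(np.array([[x,y+d,z] for x in(x0,x1) for d in(-.007,.007) for z in(0,.06)]))
    return o
BX=boxes(); S=4
def sil(p,f):
    m=np.zeros((480*S,640*S),np.uint8)
    for b in BX:
        q=np.array([P(f,X) for X in rackpts(p,b)])
        cv2.fillConvexPoly(m,cv2.convexHull(np.round((q+.5)*S-.5).astype(np.int32)),1)
    return cv2.resize(m.astype(np.float32),(640,480),interpolation=cv2.INTER_AREA)
def cost(p,cs=("top","side")): return sum(np.abs(sil(p,F[c])-M[c]).sum()/M[c].sum() for c in cs)
for cs in (("top","side"),("top",),("side",)):
    r=minimize(cost,[.6,-.028,0],args=(cs,),method="Nelder-Mead",options=dict(initial_simplex=[[.6,-.028,-.03],[.61,-.028,.0],[.6,-.015,0],[.59,-.03,.04]],xatol=1e-4,fatol=1e-4))
    print(cs,np.round(r.x,4),r.fun)
    if len(cs)==2: p=r.x
np.save("rack.npy",p)
for c,cr in(("top",(230,180,400,290)),("side",(240,220,420,370))):
    f=F[c]; im=f["image"][:,:,::-1].copy(); k=4
    im=cv2.resize(im[cr[1]:cr[3],cr[0]:cr[2]],None,fx=k,fy=k,interpolation=cv2.INTER_CUBIC)
    def ln(a,b):
        q=[tuple(int(v) for v in ((P(f,X)-cr[:2]+.5)*k)) for X in rackpts(p,[a,b])]; cv2.line(im,q[0],q[1],(0,0,255),1)
    h=.178
    ln((.1,-h,.056),(.1,h,.056));ln((.088,-h,.056),(.088,h,.056));ln((-.128,-h,.022),(-.128,h,.022));ln((-.073,-h,.022),(-.073,h,.022))
    for y in(-h,h): ln((-.128,y,.022),(-.073,y,.022)); ln((-.066,y,.012),(.088,y,.012))
    for x in(.037,.063,-.066,-.054):
        for y in(-.126,-.042,.042,.126):
            w=.035 if x>0 else .0185; d=w; ln((x,y-w,.06),(x,y,.06-d)); ln((x,y,.06-d),(x,y+w,.06))
    cv2.imwrite(f"pics/rack_{c}.png",im)
E
```

```text
top [(0.85, 11766, [316.0, 238.0, 155.0, 94.0])]
side [(0.72, 10943, [324.0, 297.0, 161.0, 128.0]), (0.46, 882, [234.0, 224.0, 21.0, 57.0])]
('top', 'side') [ 0.6018 -0.0276 -0.0343] 0.06154414855213241
('top',) [ 0.6012 -0.0273 -0.0277] 0.02710256924929747
('side',) [ 0.6029 -0.0266 -0.0315] 0.029066252051481386
```

View pics/rack_top.png

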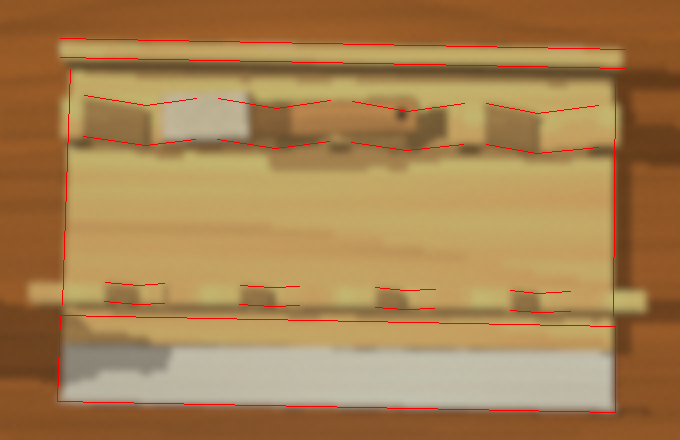

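View pics/rack_side.png

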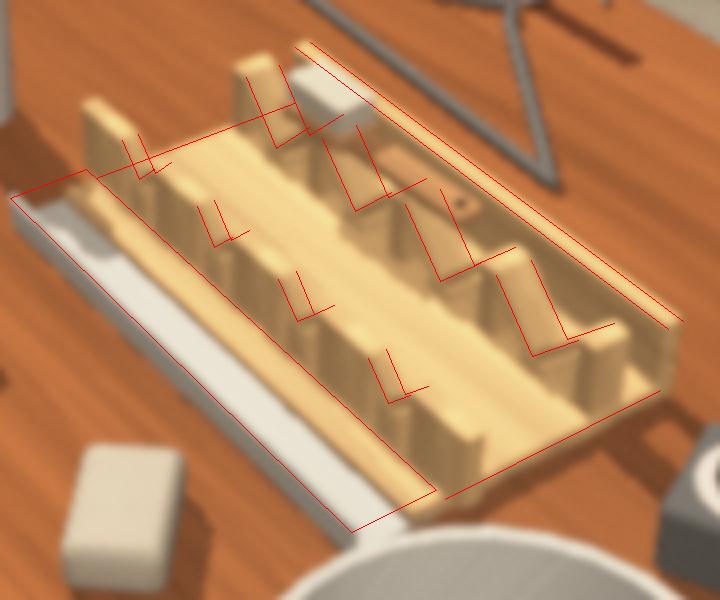

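```bash
cat >> h.py <<'E'
RACK=np.array([.6015,-.0273,-.030])
from scipy.optimize import minimize
def sil(parts,f,S=4):
    m=np.zeros((480*S,640*S),np.uint8)
    for b in parts:
        q=np.array([P(f,X) for X in b])
        cv2.fillConvexPoly(m,cv2.convexHull(np.round((q+.5)*S-.5).astype(np.int32)),1)
    return cv2.resize(m.astype(np.float32),(640,480),interpolation=cv2.INTER_AREA)
_a=np.linspace(0,2*np.pi,24,endpoint=False)
def bottle_parts(base,axis):
    axis=np.asarray(axis)/np.linalg.norm(axis); u=np.cross(axis,[.3,.5,.81]);u/=np.linalg.norm(u);v=np.cross(axis,u)
    ring=lambda h,r:[np.asarray(base)+axis*h+r*(np.cos(t)*u+np.sin(t)*v) for t in _a]
    return [ring(0,.025)+ring(.105,.025),ring(.105,.025)+ring(.114,.013),ring(.114,.013)+ring(.15,.013)]
def brush_parts(p):
    x,y,a,z=p; o=[]
    for x0,x1,w,h0,h1 in((-.08,.022,.011,0,.01),(.022,.08,.017,0,.03)):
        L=np.array([[X,Y,H] for X in(x0,x1) for Y in(-w,w) for H in(h0,h1)]); q=rackpts((x,y,a),L); q[:,2]+=z; o.append(q)
    return o
def fit(parts_of,F,M,x0,step):
    x0=np.asarray(x0,float)
    def cost(p): return sum(np.abs(sil(parts_of(p),F[c])-M[c]).sum()/max(M[c].sum(),1) for c in M)
    sx=np.vstack([x0-np.asarray(step)/2]+[x0+d for d in np.diag(step)])
    r=minimize(cost,x0,method="Nelder-Mead",options=dict(initial_simplex=sx,xatol=2e-4,fatol=1e-4)); return r.x,r.fun
def masks(name,F,conf=.3):
    return {c:[d for d in trace(name,c) if d["conf"]>conf] for c in F}
def upright(F=None):
    """find upright bottles: list of (xy, cost, cams)"""
    F=F or {c:grab_frame(c) for c in("top","side")}
    T=masks("bottle1",F,.25); out=[]
    cand=[]
    for c in F:
        for d in place_of("bottle1",c):
            if d["conf"]>.3: cand.append(B(F[c],d["pixel"][::-1],0)[:2])
    groups=[]
    for q in cand:
        for g in groups:
            if np.linalg.norm(np.mean(g,0)-q)<.05: g.append(q);break
        else: groups.append([q])
    for g in groups:
        q=np.mean(g,0); M={}
        for c in F:
            s=sil(bottle_parts([*q,0],[0,0,1]),F[c])>.5
            best=max(T[c],key=lambda d:(d["mask"]&s).sum()/(d["mask"]|s).sum(),default=None)
            if best is not None and (best["mask"]&s).sum()/(best["mask"]|s).sum()>.25: M[c]=best["mask"]
        if not M: continue
        x,co=fit(lambda p:bottle_parts([*p,0],[0,0,1]),F,M,q,[.01,.01]); out.append((np.round(x,4).tolist(),round(co/len(M),3),list(M)))
    return out
E
python3 - <<'E'
from h import *
F={c:grab_frame(c) for c in("top","side")}
for o in upright(F): print("bottle",o)
M={c:trace("brush",c) for c in F}
for c in M: print(c,[(round(d["conf"],2),int(d["mask"].sum())) for d in M[c]])
M={c:M[c][0]["mask"] for c in M}
for m in(M,{"top":M["top"]},{"side":M["side"]}):
    x,co=fit(lambda p:brush_parts([*p,.06]),F,m,[.657,-.005,1.54],[.01,.01,.1]); print("brush",np.round(x,4),co/len(m))
E
```

```text
bottle ([0.4103, 0.2222], np.float64(0.092), ['top', 'side'])
bottle ([0.5293, 0.2781], np.float64(0.087), ['top', 'side'])
bottle ([0.3965, 0.3679], np.float64(0.094), ['top', 'side'])
top [(0.84, 725), (0.7, 238)]
side [(0.88, 696)]
brush [6.5290e-01 8.0000e-04 1.6076e+00] 0.13204920977011494
brush [0.6517 0.0019 1.6109] 0.10077586206896552
brush [0.6535 0.0025 1.5957] 0.1336206896551724
```

```bash
cat >> h.py <<'E'
def tool(y,x):
    y=np.asarray(y,float);y/=np.linalg.norm(y);x=np.asarray(x,float);x=x-y*(x@y);x/=np.linalg.norm(x)
    return Rn.from_matrix(np.c_[x,y,np.cross(x,y)]).as_rotvec()
def down(a): # jaw axis at world angle a
    return tool([0,0,-1],[np.cos(a),np.sin(a),0])
def pitched(az,pitch,flip=1): # fingers point az, pitch below horizontal
    return tool([np.cos(az)*np.cos(pitch),np.sin(az)*np.cos(pitch),-np.sin(pitch)],[-flip*np.sin(az),flip*np.cos(az),0])
def st():
    s=get_state(); print("t",round(s["t"],2),"pos",np.round(s["position"],4),"F",np.round(s["force"],1),"w",round(s["gripper_width"],4),"q",np.round(s["joints"],2)); return s
E
python3 - <<'E'
from h import *
for a in(.03,np.pi+.03): print("brush",a,solve_ik([.653,.001,.2],down(a)),solve_ik([.419,-.365,.2],down(a)))
for n,q in(("A",(.4103,.2222)),("B",(.5293,.2781)),("C",(.3965,.3679))):
    az=np.arctan2(q[1],q[0])
    for pd in(20,30,40):
        for fl in(1,-1):
            for h in(.07,.2):
                d=Rn.from_rotvec(pitched(az,np.radians(pd),fl)).as_matrix()[:,1]
                for back in (0,.09):
                    r=solve_ik(np.array([*q,h])+d*(.019-back),pitched(az,np.radians(pd),fl)); print(n,pd,fl,h,back,None if r is None else np.round(r,2))
for i,y in enumerate((-.126,-.042,.042,.126)):
    g=rackpts(RACK,[5e-3,y,.065])[0]
    for pd in(70,60,50):
        for fl in(1,-1):
            for h in(0,.1):
                d=Rn.from_rotvec(pitched(RACK[2],np.radians(pd),fl)).as_matrix()[:,1]
                r=solve_ik(g+d*.019+[0,0,h],pitched(RACK[2],np.radians(pd),fl)); print("cr",i+1,pd,fl,h,None if r is None else np.round(r,2))
E
```

```text
brush 0.03 [-0.09555817  0.55206876  0.27535536  1.29408293  0.          1.44523816] [-0.83079046  0.34786064 -0.0431852   1.17975048  0.          0.71000587]
brush 3.171592653589793 [-0.09555817  0.55206876  0.27535536  1.29408293  0.         -1.6963545 ] [-0.83079046  0.34786064 -0.0431852   1.17975048  0.         -2.43158679]
A 20 1 0.07 0 None
A 20 1 0.07 0.09 None
A 20 1 0.2 0 None
A 20 1 0.2 0.09 None
A 20 -1 0.07 0 None
A 20 -1 0.07 0.09 None
A 20 -1 0.2 0 None
A 20 -1 0.2 0.09 None
A 30 1 0.07 0 None
A 30 1 0.07 0.09 None
A 30 1 0.2 0 None
A 30 1 0.2 0.09 None
A 30 -1 0.07 0 None
A 30 -1 0.07 0.09 None
A 30 -1 0.2 0 None
A 30 -1 0.2 0.09 None
A 40 1 0.07 0 None
A 40 1 0.07 0.09 None
A 40 1 0.2 0 None
A 40 1 0.2 0.09 None
A 40 -1 0.07 0 None
A 40 -1 0.07 0.09 None
A 40 -1 0.2 0 None
A 40 -1 0.2 0.09 None
B 20 1 0.07 0 None
B 20 1 0.07 0.09 None
B 20 1 0.2 0 None
B 20 1 0.2 0.09 None
B 20 -1 0.07 0 None
B 20 -1 0.07 0.09 None
B 20 -1 0.2 0 None
B 20 -1 0.2 0.09 None
B 30 1 0.07 0 None
B 30 1 0.07 0.09 None
B 30 1 0.2 0 None
B 30 1 0.2 0.09 None
B 30 -1 0.07 0 None
B 30 -1 0.07 
[... 2610 characters left out ...]
0.29 -0.97 -0.39  0.05  3.09]
cr 3 50 -1 0.1 [-0.1   0.08 -0.85 -0.05  0.05  3.09]
cr 4 70 1 0 [ 0.07  0.36 -0.54  0.32 -0.04  0.1 ]
cr 4 70 1 0.1 [ 0.07  0.24 -0.41  0.57 -0.04  0.1 ]
cr 4 70 -1 0 [ 0.07  0.36 -0.54  0.32 -0.04 -3.04]
cr 4 70 -1 0.1 [ 0.07  0.24 -0.41  0.57 -0.04 -3.04]
cr 4 60 1 0 [ 0.08  0.3  -0.75 -0.   -0.06  0.1 ]
cr 4 60 1 0.1 [ 0.08  0.15 -0.61  0.28 -0.06  0.1 ]
cr 4 60 -1 0 [ 0.08  0.3  -0.75 -0.   -0.06 -3.04]
cr 4 60 -1 0.1 [ 0.08  0.15 -0.61  0.28 -0.06 -3.04]
cr 4 50 1 0 [ 0.1   0.31 -0.94 -0.37 -0.08  0.1 ]
cr 4 50 1 0.1 [ 0.1   0.1  -0.81 -0.04 -0.08  0.1 ]
cr 4 50 -1 0 [ 0.1   0.31 -0.94 -0.37 -0.08 -3.05]
cr 4 50 -1 0.1 [ 0.1   0.1  -0.81 -0.04 -0.08 -3.05]
```

```bash
cat > fk.py <<'E'
from h import *
from scipy.optimize import least_squares
rng=np.random.default_rng(0); Q=[];X=[];A=[]
for _ in range(500):
    az=rng.uniform(-.8,1.2);r=rng.uniform(.35,.7);z=rng.uniform(.1,.45)
    p=[r*np.cos(az),r*np.sin(az),z]
    d=np.array([rng.normal()*.6,rng.normal()*.6,-1]); o=tool(d,[np.cos(az+rng.normal()),np.sin(az+rng.normal()),.01])
    q=solve_ik(p,o)
    if q is not None: Q.append(q);X.append(p);A.append(Rn.from_rotvec(o).as_matrix())
Q=np.array(Q);X=np.array(X);A=np.array(A);print(len(Q))
Rz=lambda a:Rn.from_euler("z",a).as_matrix();Ry=lambda a:Rn.from_euler("y",a).as_matrix()
def fk(k,q,full=False):
    T=np.eye(3);p=np.zeros(3);pts=[]
    for R,o in((Rz(q[0]),(k[0],0,k[1])),(Ry(q[1]),(k[2],0,k[3])),(Ry(-q[2]),(k[4],0,k[5])),(Ry(q[3]),(k[6],0,k[7])),(Rz(k[10]*q[4]),(k[8],0,k[9]))):
        T=T@R;p=p+T@np.array(o);pts.append(p)
    return (np.array(pts),T) if full else p
best=None
for s5 in(1,-1):
    f=lambda k:np.concatenate([fk([*k,s5],q)-x for q,x in zip(Q,X)])
    for k0 in([.0,.3,.0,.3,.3,0,.1,0,.2,0],[.05,.3,.3,.0,.3,.0,.1,0,.2,0]):
        r=least_squares(f,k0); print(s5,r.cost,np.round(r.x,3))
        if best is None or r.cost<best[0]: best=(r.cost,[*r.x,s5])
np.save("k.npy",best[1])
pts,T=fk(best[1],Q[0],True); print(T[:,0],A[0][:,1])
E
python3 fk.py
```

```text
395
1 0.7912796602556679 [-0.     0.26  -0.     0.498  0.384  0.073  0.137 -0.244  0.312  0.244]
1 0.7912796602556678 [-0.     0.26  -0.     0.498  0.384  0.073  0.137  1.204  0.312 -1.204]
-1 1.5725291048311596 [ 0.068  0.271  0.033  0.484  0.319  0.048  0.652 -1.2   -0.28   1.171]
-1 1.5725291048311596 [ 0.068  0.271  0.033  0.484  0.319  0.048  0.652  0.339 -0.28  -0.368]
[ 0.05981393 -0.30543807 -0.95033146] [ 0.05981393 -0.30543807 -0.95033146]
```

```bash
cat > fk2.py <<'E'
import re
src=open("fk.py").read().split("best=None")[0]; exec(src)
k0=np.array([0,.26,0,.498,.384,.073,.137,0,.312,0,1.])
f=lambda k:np.concatenate([fk([*k[:7],0,*k[7:],0,1],q)-x for q,x in zip(Q,X)])
r=least_squares(f,np.delete(k0,[7,9,10]),loss="soft_l1",f_scale=.002)
k=[*r.x[:7],0,*r.x[7:],0,1]; print(np.round(k,4))
e=np.linalg.norm(f(r.x).reshape(-1,3),axis=1); print(np.percentile(e,[10,50,90,100]))
b=np.argsort(-e)[:6]
for i in b: print(np.round(Q[i],2),np.round(X[i],2),e[i])
np.save("k.npy",k)
E
python3 fk2.py
```

```text
395
[ 6.000e-04  2.589e-01 -3.000e-04  4.989e-01  3.837e-01  7.300e-02
  1.377e-01  0.000e+00  3.116e-01  0.000e+00  1.000e+00]
[0.06272251 0.06333497 0.06383973 0.06408994]
[ 0.94  0.5  -0.21  1.02 -1.01  1.8 ] [0.47 0.31 0.2 ] 0.06408993826755902
[ 0.96  0.27 -0.46  1.16 -1.    1.62] [0.37 0.19 0.25] 0.06408077346983292
[ 0.93  0.82  0.89  1.95 -0.96  1.74] [0.54 0.4  0.4 ] 0.0640737688595983
[-0.33  0.72  0.43  1.68 -0.96  3.01] [ 0.5  -0.37  0.3 ] 0.06407060982600178
[ 1.28  0.12 -0.72  0.49 -0.98  1.71] [0.31 0.37 0.21] 0.06406693234427836
[-0.14  0.58 -0.25  1.05 -0.92  2.7 ] [ 0.45 -0.25  0.13] 0.06404163724884636
```

```bash
cat > samp.py <<'E'
from h import *
import sys
bt={"A":(.4103,.2222),"B":(.5293,.2781),"C":(.3965,.3679)}
for n,q in bt.items():
    for th in(10,20,30):
        for fi in np.radians(range(-180,180,15)):
            res=[]
            for fl in(1,-1):
                o=pitched(fi,np.radians(th),fl); d=Rn.from_rotvec(o).as_matrix()[:,1]; ok=True
                rr=[solve_ik(np.array([*q,h])+d*(.012-bk),o) for h,bk in((.07,0),(.07,.1),(.2,0))]
                res.append(all(r is not None for r in rr)); 
                if res[-1]: Rr=rr
            if any(res): print(n,th,round(np.degrees(fi)),res,np.round(Rr[0],2))
E
python3 samp.py
```

```text
A 10 -60 [True, True] [ 0.95  1.08 -0.05  1.6  -1.11 -0.37]
A 10 -45 [True, True] [ 1.    0.93 -0.36  1.16 -1.3  -0.68]
A 10 90 [True, True] [-0.33  0.93 -0.48  1.23  1.2   0.47]
A 10 105 [True, True] [-0.26  1.04 -0.22  1.54  1.03  0.3 ]
A 10 120 [True, True] [-0.17  1.14  0.03  1.76  0.86  0.21]
A 20 -75 [True, True] [ 0.86  1.03  0.09  1.62 -0.89 -0.46]
A 20 -60 [True, True] [ 0.93  0.9  -0.18  1.32 -1.04 -0.68]
A 20 -45 [True, True] [ 0.97  0.73 -0.5   0.81 -1.18 -1.07]
A 20 -30 [True, True] [ 0.98  0.55 -0.93 -0.09 -1.22 -1.77]
A 20 75 [True, True] [-0.33  0.55 -0.95  0.26  1.22  1.37]
A 20 90 [True, True] [-0.29  0.72 -0.6   0.93  1.12  0.84]
A 20 105 [True, True] [-0.23  0.86 -0.32  1.3   0.97  0.57]
A 20 120 [True, True] [-0.15  0.98 -0.07  1.57  0.82  0.4 ]
A 20 135 [True, True] [-0.07  1.08  0.16  1.77  0.67  0.29]
A 30 -90 [True, True] [ 0.76  0.99  0.19  1.64 -0.68 -0.48]
A 30 -75 [True, True] [ 0.83  0.88 -0.04  1.41 -0.82 -0.66]
A 30 -60 [True, True] [ 0.89  0.74 -0.29  1.1  -0.94 -0.92]
A 30 -45 [True, True] [ 0.92  0.58 -0.58  0.64 -1.03 -1.3 ]
A 30 -30 [True, True] [
[... 1944 characters left out ...]
C 20 105 [True, True] [ 0.07  0.74 -0.47  0.84  1.17  1.06]
C 20 120 [True, True] [ 0.11  0.92 -0.13  1.35  1.04  0.67]
C 20 135 [True, True] [0.17 1.07 0.17 1.68 0.88 0.45]
C 30 -60 [True, True] [ 1.05  0.97  0.2   1.51 -0.85 -0.71]
C 30 -45 [True, True] [ 1.09  0.81 -0.11  1.14 -0.97 -1.  ]
C 30 -30 [True, True] [ 1.12  0.63 -0.45  0.61 -1.04 -1.43]
C 30 -15 [True, True] [ 1.11  0.49 -0.8  -0.06 -1.01 -1.96]
C 30 90 [True, True] [ 0.11  0.45 -0.88  0.05  1.04  1.8 ]
C 30 105 [True, True] [ 0.12  0.6  -0.54  0.68  1.03  1.29]
C 30 120 [True, True] [ 0.15  0.77 -0.23  1.14  0.94  0.91]
C 30 135 [True, True] [0.2  0.92 0.05 1.47 0.81 0.65]
C 30 150 [True, True] [0.27 1.05 0.33 1.73 0.67 0.47]
```

```bash
python3 - <<'E'
from h import *
o=down(.034); xy=[.653,.001]
reach([*xy,.2],o); st()
movel([*xy,.1],.15); movel([*xy,.059],.05); st()
grab(40); s=st()
movel([*xy,.2],.12); st()
f=grab_frame("side"); save(f,"brush_up.png",(220,120,460,300),3)
E
```

```text
t 6.22 pos [0.6529 0.0021 0.2002] F [ 0.3 -0.1 -0.6] w 0.0857 q [-0.09  0.55  0.28  1.29  0.    1.44]
t 8.01 pos [0.6533 0.001  0.0593] F [-0.6 -0.4 -0. ] w 0.0852 q [-0.1   0.63  0.03  0.97  0.    1.44]
t 8.61 pos [0.6533 0.0009 0.0593] F [ 1.3 -0.2  1.8] w 0.0209 q [-0.1   0.63  0.03  0.97 -0.    1.44]
t 9.93 pos [0.6524 0.001  0.1989] F [ 0.4 -1.  -0.9] w 0.0206 q [-0.1   0.55  0.27  1.29 -0.    1.44]
```

View pics/brush_up.png

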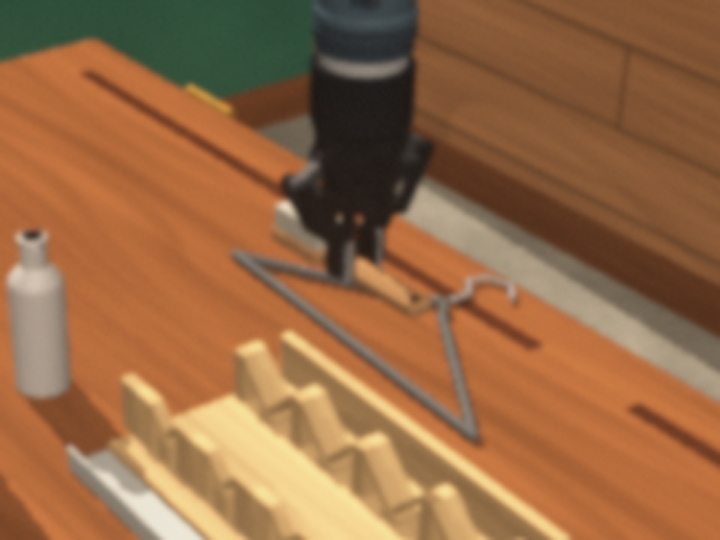

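The picture shows the brush held level in the fingers at about (350,260), clear of the rack. I'll carry it to the basin now.

```bash
python3 - <<'E'
from h import *
st(); o=down(.034)
reach([.5,-.2,.2],o); print(get_state()["gripper_width"])
reach([.419,-.365,.2],o); s=st()
if s["gripper_width"]>.015:
    movel([.419,-.365,.06],.15); s=st()
    movel([.419,-.365,.012],.06); st()
    gripper_open(); st()
    movel([.419,-.365,.2],.2)
    reach([.40,-.1,.3],down(.034)); st()
F={c:grab_frame(c) for c in("top","side")}
save(F["top"],"basin_t.png",(230,180,530,370),2.6); save(F["side"],"basin_s.png",(140,180,440,470),2)
for o in upright(F): print("bottle",o)
E
```

```text
t 9.98 pos [0.6524 0.0011 0.1989] F [ 0.2 -0.2 -0.8] w 0.0207 q [-0.1   0.55  0.27  1.29  0.    1.44]
0.020803699018259635
t 11.74 pos [ 0.42   -0.3638  0.1998] F [1.  0.1 0. ] w 0.0206 q [-0.83  0.35 -0.04  1.18  0.    0.71]
t 12.82 pos [ 0.4198 -0.3653  0.0609] F [ 0.   0.1 -0.4] w 0.021 q [-0.83  0.45 -0.27  0.85  0.    0.71]
t 13.78 pos [ 0.4192 -0.3653  0.0123] F [-0.2 -0.1 -0.6] w 0.0207 q [-0.83  0.5  -0.33  0.74  0.    0.71]
t 14.42 pos [ 0.419 -0.365  0.012] F [-0.5 -0.9 -0.9] w 0.0854 q [-0.83  0.5  -0.33  0.74 -0.    0.71]
t 16.61 pos [ 0.4002 -0.1007  0.2994] F [ 0.6  0.1 -0.6] w 0.0853 q [-0.4   0.04 -0.18  1.36 -0.    1.14]
bottle ([0.3969, 0.3686], np.float64(0.08), ['top', 'side'])
bottle ([0.5291, 0.2776], np.float64(0.191), ['top', 'side'])
bottle ([0.411, 0.2228], np.float64(0.081), ['top', 'side'])
```

View pics/basin_t.png

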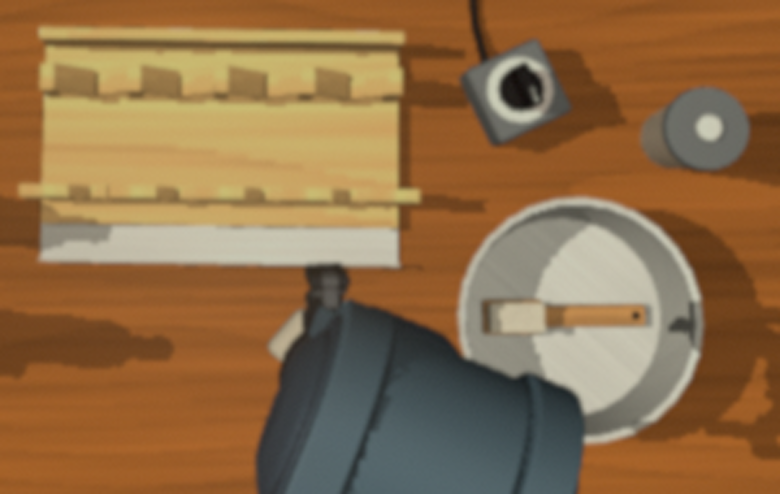

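View pics/basin_s.png

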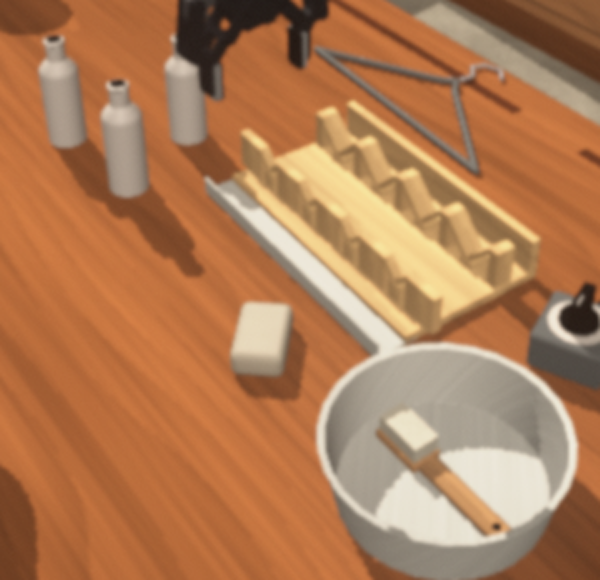

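```bash
cat >> h.py <<'E'
DEP=.024; H=.07
def pick(xy,phi,th=np.radians(30),force=60,h=H):
    o=pitched(phi,th,-1); d=Rn.from_rotvec(o).as_matrix()[:,1]; g=np.array([*xy,h])+d*DEP
    reach(g-d*.12+[0,0,.06],o); movel(g-d*.12,.15); movel(g-d*.03,.12); st(); movel(g,.05); st()
    grab(force); s=st()
    movel(g+[0,0,.02],.05); movel(g+[0,0,.2],.15); return st()
def place_pre(cr,th=np.radians(30),up=.12,dx=-.003,h=H):
    o=pitched(RACK[2],np.pi/2-th,1); d=Rn.from_rotvec(o).as_matrix()[:,1]
    y=(-.126,-.042,.042,.126)[cr-1]
    g=rackpts(RACK,[.075-h+dx,y,.06])[0]+d*DEP
    return g,o,d
def bshow(n,crop_t=(230,180,400,290),crop_s=(240,200,440,370)):
    F={c:grab_frame(c) for c in("top","side")}; save(F["top"],n+"_t.png",crop_t,4); save(F["side"],n+"_s.png",crop_s,3.5); return F
E
python3 - <<'E'
from h import *
reach([.38,.02,.3],pitched(np.pi/2,np.radians(60),-1)); st()
pick((.411,.2225),np.pi/2)
f=grab_frame("side"); save(f,"pA_s.png",(100,80,400,300),2.6)
f=grab_frame("top"); save(f,"pA_t.png",(130,180,430,400),2.6)
E
```

```text
t 17.43 pos [0.3803 0.0189 0.2996] F [ 0.4 -0.3 -0.5] w 0.0858 q [-0.5   0.1  -0.23  1.52  0.45  1.01]
t 19.62 pos [0.4114 0.2171 0.0735] F [ 0.7  0.4 -0.8] w 0.0855 q [-0.28  0.55 -0.64  0.82  0.98  1.05]
t 20.37 pos [0.4111 0.2431 0.0581] F [0.3 0.2 0.2] w 0.0852 q [-0.22  0.56 -0.69  0.69  1.01  1.16]
t 20.8 pos [0.4112 0.2432 0.0582] F [ 0.2 -1.2  1.8] w 0.0487 q [-0.22  0.56 -0.69  0.68  1.01  1.16]
t 22.7 pos [0.4106 0.2433 0.2573] F [ 1.2 -0.4 -1.2] w 0.049 q [-0.22  0.24 -0.48  1.2   1.01  1.16]
```

View pics/pA_s.png

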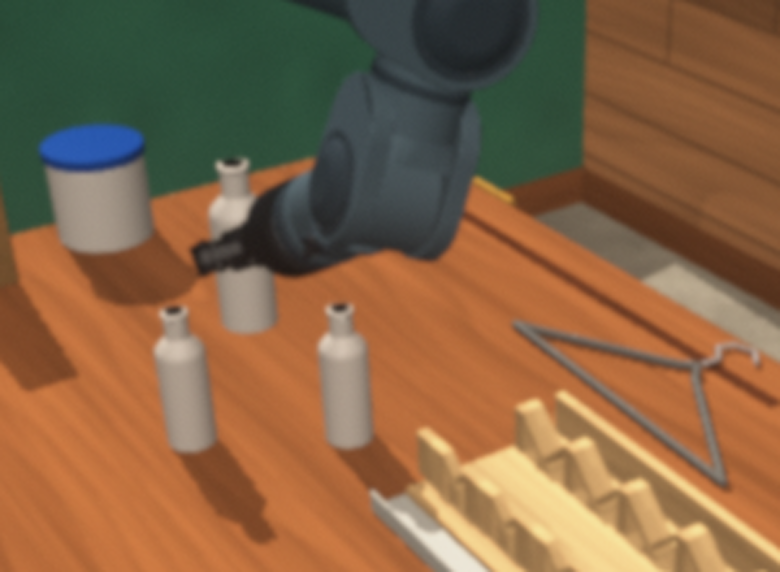

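The bottle is held upright in the fingers at (240,245). The other two are still standing, at (188,390) and (345,385). I'll move this one to above cradle 1 and look again.

```bash
python3 - <<'E'
from h import *
g,o,d=place_pre(1); print(np.round(g,3))
w0=get_state()["gripper_width"]
reach(g+[0,0,.15],o); st()
movel(g+[0,0,.06],.15); st()
bshow("lA")
E
```

```text
[ 0.612 -0.154  0.039]
t 24.38 pos [ 0.611  -0.1529  0.1884] F [-0.2 -0.4 -1. ] w 0.0487 q [-0.45  0.12 -0.52  0.44  0.2  -0.37]
t 25.13 pos [ 0.6123 -0.1537  0.0999] F [ 0.6  0.1 -0.3] w 0.0485 q [-0.45  0.23 -0.66  0.19  0.2  -0.37]
```

View pics/lA_s.png

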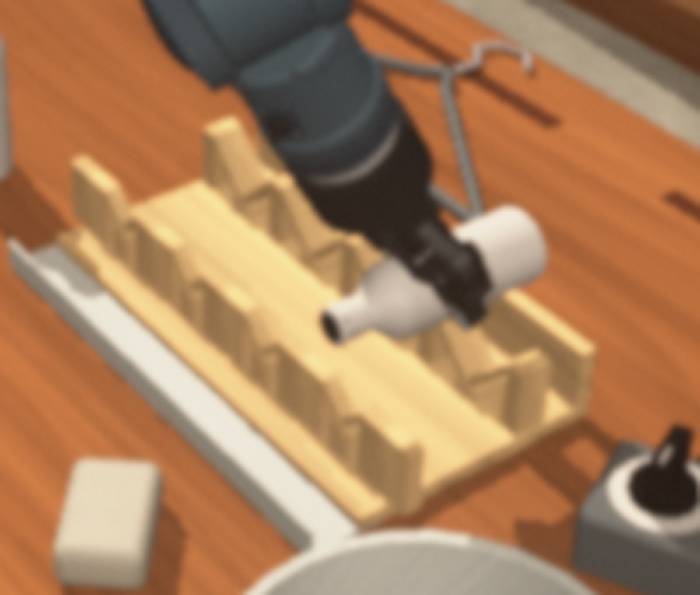

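View pics/lA_t.png

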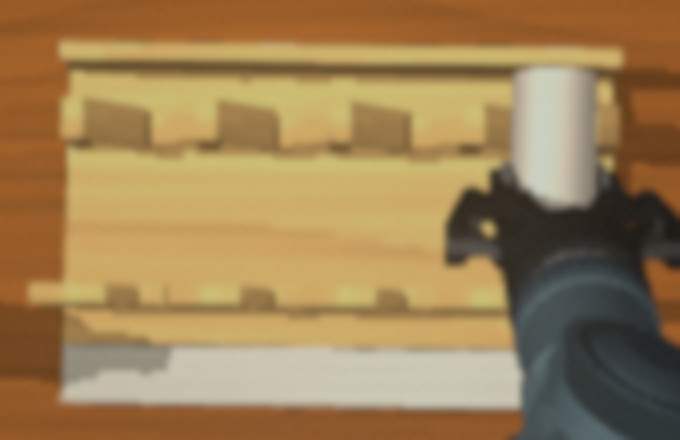

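```bash
python3 - <<'E'
from h import *
F={c:grab_frame(c) for c in("top","side")}
m,b=rackpts(RACK,[[-.078,-.126,.12],[.072,-.126,.12]])
print("exp mouth side px",P(F["side"],m),"->",(P(F["side"],m)-[240,200])*3.5)
ax=(m-b)/np.linalg.norm(m-b)
for c,cr,k in(("side",(240,200,440,370),3.5),("top",(230,180,400,290),4)):
    im=cv2.resize(F[c]["image"][cr[1]:cr[3],cr[0]:cr[2],::-1],None,fx=k,fy=k,interpolation=cv2.INTER_CUBIC)
    for part in bottle_parts(b,ax):
        q=np.array([(P(F[c],X)-cr[:2]+.5)*k for X in part]).astype(np.int32); cv2.polylines(im,[cv2.convexHull(q)],True,(0,0,255),1)
    cv2.imwrite(f"pics/ovA_{c}.png",im)
E
```

```text
exp mouth side px [333.25532706 293.33897965] -> [326.39364473 326.68642876]
```

View pics/ovA_side.png

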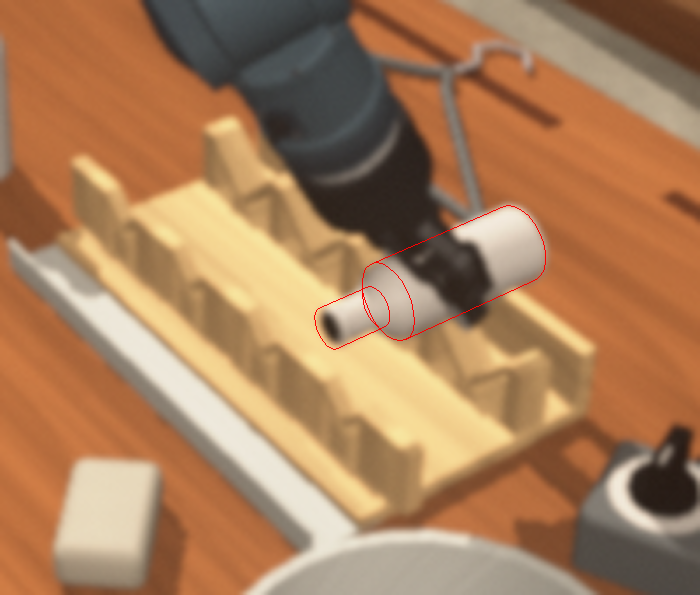

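View pics/ovA_top.png

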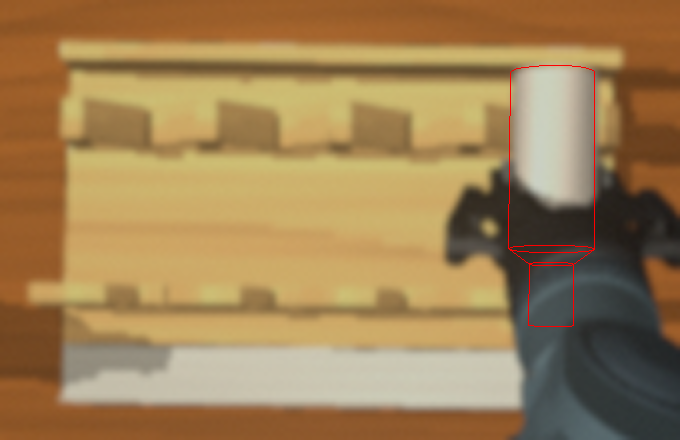

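The predicted outline matches the bottle to about 2 mm in both views. I'll lower it.

```bash
cat >> h.py <<'E'
def lower_release(g,o,d,th=np.radians(30)):
    movel(g+[0,0,.012],.08); dwell(.2); f0=get_state()["force"][2]
    for dz in np.arange(.009,-.0061,-.0015):
        movel(g+[0,0,dz],.03); dwell(.1); f=get_state()["force"][2]
        if abs(f-f0)>4: break
    print("stopped dz",round(dz,4),"dF",round(f-f0,2)); st()
    gripper_open(); st()
    movel(g-d*.08+[0,0,dz],.1); movel(g-d*.1+[0,0,.12],.2); st()
def lying(F,cr,dx=-.005,conf=.3):
    """fit a lying bottle near cradle cr: mouth xyz & base in rack frame"""
    y=(-.126,-.042,.042,.126)[cr-1]
    def parts(p):
        b,m=rackpts(RACK,[[p[0]+.15,p[1]+p[3]*.15,.06+p[2]+p[4]*.15],[p[0],p[1],.06+p[2]]]); return bottle_parts(b,m-b)
    x0=[-.075+dx,y,0,0,0]; M={}
    T=masks("bottle1",F,conf)
    for c in F:
        s=sil(parts(x0),F[c])>.5
        best=max(T[c],key=lambda e:(e["mask"]&s).sum()/(e["mask"]|s).sum(),default=None)
        iou=0 if best is None else (best["mask"]&s).sum()/(best["mask"]|s).sum()
        if iou>.4: M[c]=best["mask"]
        print(c,"iou",round(float(iou),2))
    if not M: return None
    x,co=fit(parts,F,M,x0,[.01,.01,.01,.05,.05]); print("mouth rack xyz",np.round(x[:3],4)+[0,0,.06],"slopes",np.round(x[3:],3),"cost",round(co/len(M),3)); return x
E
python3 - <<'E'
from h import *
g,o,d=place_pre(1,dx=-.005)
lower_release(g,o,d)
reach([.38,.02,.3],pitched(np.pi/2,np.radians(60),-1)); st()
F=bshow("dA"); lying(F,1)
for u in upright(F): print("bottle",u)
E
```

```text
stopped dz 0.0015 dF 8.29
t 28.38 pos [ 0.6107 -0.1527  0.0419] F [-2.5  4.9  8.1] w 0.0487 q [-0.45  0.32 -0.74  0.02  0.21 -0.37]
t 28.84 pos [ 0.6095 -0.1537  0.0404] F [-0.3  0.  -0.1] w 0.0857 q [-0.45  0.33 -0.74  0.02  0.2  -0.37]
t 30.62 pos [ 0.559  -0.1517  0.2441] F [-0.2  0.9 -0.4] w 0.0854 q [-0.5  -0.02 -0.52  0.59  0.23 -0.41]
t 31.91 pos [0.38   0.0199 0.2992] F [-0.2  0.1  0.7] w 0.085 q [-0.5   0.1  -0.23  1.52  0.45  1.01]
top iou 0.93
side iou 0.93
mouth rack xyz [-0.081  -0.1255  0.0597] slopes [0.009 0.012] cost 0.067
bottle ([0.5292, 0.2782], np.float64(0.064), ['top', 'side'])
bottle ([0.3962, 0.3672], np.float64(0.053), ['top', 'side'])
```

View pics/dA_s.png

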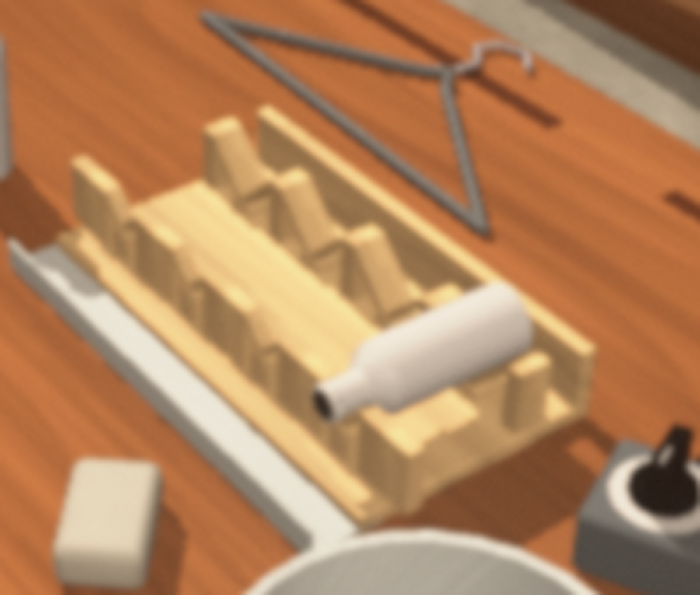

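View pics/dA_t.png

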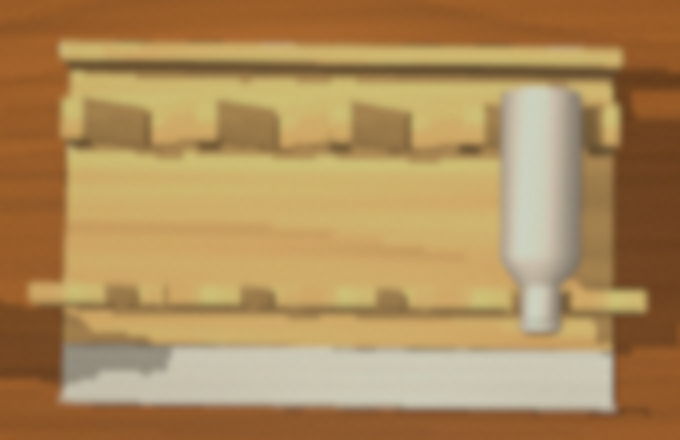

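Bottle A is seated: its neck is in the small notch at (541,300), and the fitted mouth is at rack (-81, -125.5, 60) mm. Next is B, into cradle 3.

```bash
python3 - <<'E'
from h import *
s=pick((.5292,.278),np.radians(100))
f=grab_frame("side"); save(f,"pB_s.png",(100,80,400,300),2.6)
if .04<s["gripper_width"]<.06:
    g,o,d=place_pre(3,dx=-.004)
    reach(g+[0,0,.15],o); st(); movel(g+[0,0,.06],.15); st()
    F={c:grab_frame(c) for c in("top","side")}
    m,b=rackpts(RACK,[[-.079,.042,.12],[.071,.042,.12]]); ax=(m-b)/.15
    for c,cr,k in(("side",(240,200,440,370),3.5),("top",(230,180,400,290),4)):
        im=cv2.resize(F[c]["image"][cr[1]:cr[3],cr[0]:cr[2],::-1],None,fx=k,fy=k,interpolation=cv2.INTER_CUBIC)
        for part in bottle_parts(b,ax):
            q=np.array([(P(F[c],X)-cr[:2]+.5)*k for X in part]).astype(np.int32); cv2.polylines(im,[cv2.convexHull(q)],True,(0,0,255),1)
        cv2.imwrite(f"pics/ovB_{c}.png",im)
E
```

```text
t 34.81 pos [0.5306 0.2726 0.0736] F [-0.3 -0.5  0.3] w 0.0857 q [-0.1   0.76 -0.17  1.07  0.99  1.06]
t 35.56 pos [0.5256 0.2984 0.0581] F [ 0.1 -0.3 -0.3] w 0.0853 q [-0.05  0.76 -0.21  0.97  1.    1.14]
t 35.98 pos [0.526  0.2984 0.0583] F [-0.5 -1.4  1.2] w 0.0483 q [-0.05  0.76 -0.21  0.97  1.    1.14]
t 37.88 pos [0.5251 0.2984 0.2571] F [-0.6 -0.2 -1.3] w 0.0485 q [-0.05  0.54 -0.02  1.38  1.    1.14]
t 39.03 pos [0.615  0.0148 0.1883] F [0.9 0.7 0.2] w 0.0486 q [-0.1   0.08 -0.58  0.39  0.03 -0.06]
t 39.78 pos [0.6165 0.0144 0.0997] F [ 0.4  0.2 -0.6] w 0.0485 q [-0.1   0.2  -0.72  0.13  0.03 -0.06]
```

View pics/ovB_side.png

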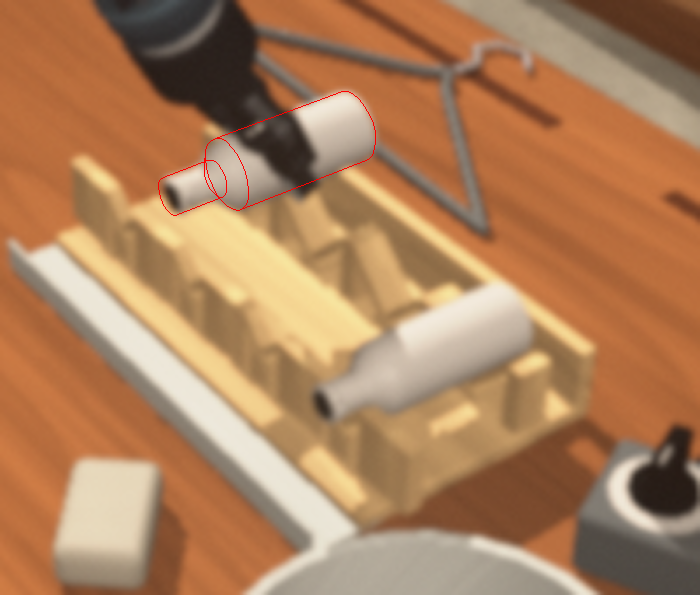

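View pics/pB_s.png

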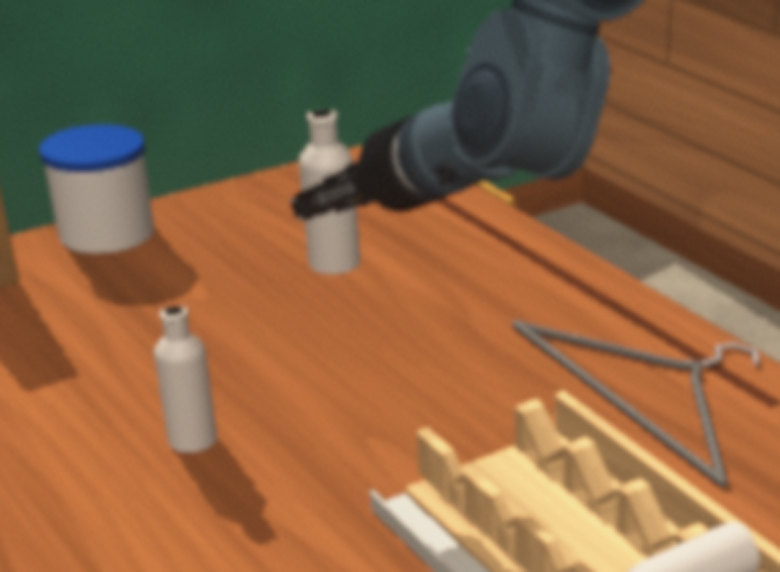

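Bottle B is held firmly and the overlay matches it, with the mouth at (172,195). I'll lower it into cradle 3.

```bash
python3 - <<'E'
from h import *
g,o,d=place_pre(3,dx=-.005)
lower_release(g,o,d)
reach([.38,.02,.3],pitched(np.pi/2,np.radians(60),-1)); st()
F=bshow("dB"); lying(F,1); lying(F,3)
for u in upright(F): print("bottle",u)
E
```

```text
stopped dz 0.003 dF 6.32
t 42.58 pos [0.6155 0.015  0.043 ] F [-0.2  3.5  5.8] w 0.0486 q [-0.1   0.29 -0.79 -0.04  0.03 -0.06]
t 43.04 pos [0.6144 0.0141 0.0419] F [1.3 0.2 0.2] w 0.0854 q [-0.1   0.29 -0.79 -0.04  0.03 -0.06]
t 44.82 pos [0.564  0.0159 0.244 ] F [ 0.8  0.2 -1.2] w 0.0853 q [-0.11 -0.07 -0.58  0.54  0.04 -0.07]
t 45.82 pos [0.38   0.02   0.2989] F [ 0.5 -0.5  0.2] w 0.0856 q [-0.5   0.1  -0.23  1.51  0.45  1.01]
top iou 0.93
side iou 0.93
mouth rack xyz [-0.0786 -0.1263  0.0599] slopes [ 0.013 -0.013] cost 0.06
top iou 0.95
side iou 0.93
mouth rack xyz [-0.0809  0.0409  0.059 ] slopes [0.013 0.015] cost 0.066
```

View pics/dB_s.png

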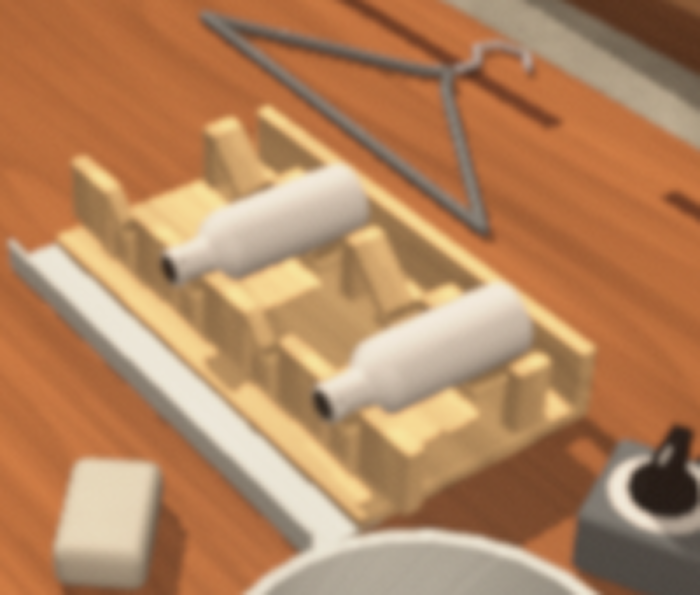

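Bottle B is seated, with its neck in the notch at (195,262) in the side crop. The search for the third upright bottle found nothing this time, so I'll look at the full pictures.

```bash
python3 - <<'E'
from h import *
F={c:grab_frame(c) for c in("top","side")}
for u in upright(F): print("bottle",u)
for c in F: print(c,[(np.round(d["pixel"]).tolist(),round(d["conf"],2)) for d in place_of("bottle1",c)],[(np.round(d["extent"]).tolist(),round(d["conf"],2)) for d in find_in("bottle1",c)])
save(F["top"],"fullB_t.png"); save(F["side"],"fullB_s.png")
E
```

```text
bottle ([0.3973, 0.3677], np.float64(0.064), ['top', 'side'])
top [([204.0, 297.0], 0.94), ([204.0, 364.0], 0.82), ([315.0, 162.0], 0.76)] [([364.0, 233.0, 19.0, 59.0], 0.88), ([297.0, 233.0, 21.0, 63.0], 0.64), ([315.0, 236.0, 156.0, 98.0], 0.55)]
side [([290.0, 384.0], 0.85), ([255.0, 343.0], 0.83), ([248.0, 176.0], 0.75), ([419.0, 477.0], 0.35), ([423.0, 363.0], 0.34), ([355.0, 268.0], 0.18)] [([317.0, 265.0, 60.0, 38.0], 0.96), ([361.0, 299.0, 64.0, 42.0], 0.55)]
```

View pics/fullB_t.png

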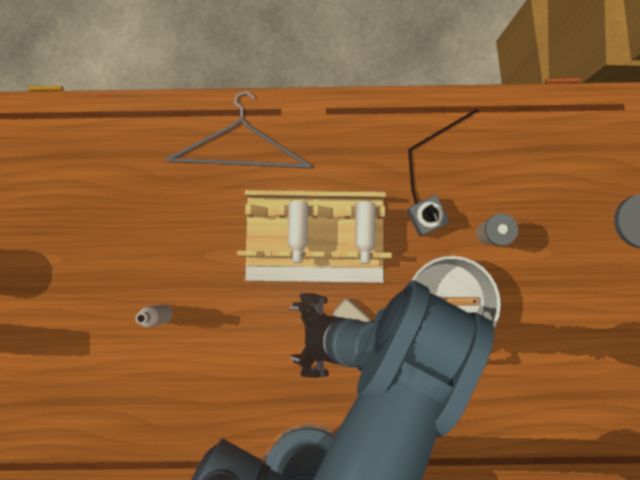

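The miss was only a detector failure: C still stands at pixel (150,316). I'll pick it and take it to cradle 4. With yaw slopes of +0.013 on both seated bottles, I'll use a rack yaw of -0.02 for the heading.

```bash
python3 - <<'E'
from h import *
s=pick((.397,.3677),np.radians(108))
f=grab_frame("side"); save(f,"pC_s.png",(100,80,400,300),2.6)
if .04<s["gripper_width"]<.06:
    g,o,d=place_pre(4,dx=-.005)
    reach(g+[-.03,.03,.2],o); st(); movel(g+[0,0,.15],.15); movel(g+[0,0,.06],.15); st()
    F={c:grab_frame(c) for c in("top","side")}
    m,b=rackpts(RACK,[[-.080,.126,.12],[.070,.126,.12]]); ax=(m-b)/.15
    for c,cr,k in(("side",(220,160,420,330),3.5),("top",(230,180,400,290),4)):
        im=cv2.resize(F[c]["image"][cr[1]:cr[3],cr[0]:cr[2],::-1],None,fx=k,fy=k,interpolation=cv2.INTER_CUBIC)
        for part in bottle_parts(b,ax):
            q=np.array([(P(F[c],X)-cr[:2]+.5)*k for X in part]).astype(np.int32); cv2.polylines(im,[cv2.convexHull(q)],True,(0,0,255),1)
        cv2.imwrite(f"pics/ovC_{c}.png",im)
E
```

```text
t 49.41 pos [0.3991 0.3626 0.0736] F [ 0.  -0.1  0.8] w 0.0853 q [ 0.09  0.63 -0.45  0.86  1.01  1.14]
t 50.16 pos [0.3907 0.3874 0.0581] F [ 0.5 -0.4 -0.3] w 0.0852 q [ 0.14  0.64 -0.49  0.74  1.02  1.24]
t 50.59 pos [0.391  0.3875 0.0583] F [ 0.3 -0.6  1.4] w 0.0486 q [ 0.14  0.64 -0.49  0.74  1.02  1.24]
t 52.49 pos [0.3902 0.3873 0.2572] F [-1.  -0.  -1.8] w 0.0484 q [ 0.14  0.37 -0.29  1.2   1.02  1.24]
t 53.71 pos [0.5862 0.1286 0.2378] F [ 0.4  0.8 -0. ] w 0.049 q [ 0.16  0.02 -0.5   0.53 -0.09  0.16]
t 55.04 pos [0.6183 0.0987 0.1007] F [ 1.7 -0.2 -0.5] w 0.0486 q [ 0.09  0.22 -0.69  0.14 -0.06  0.1 ]
```

View pics/ovC_side.png

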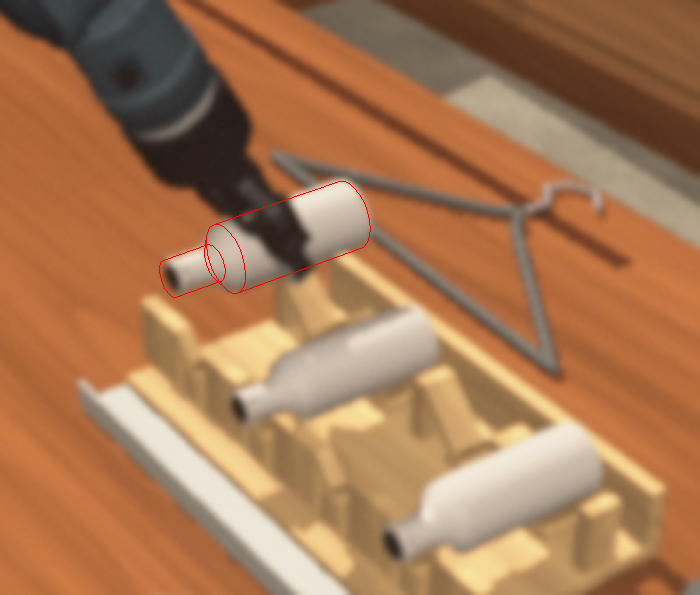

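View pics/ovC_top.png

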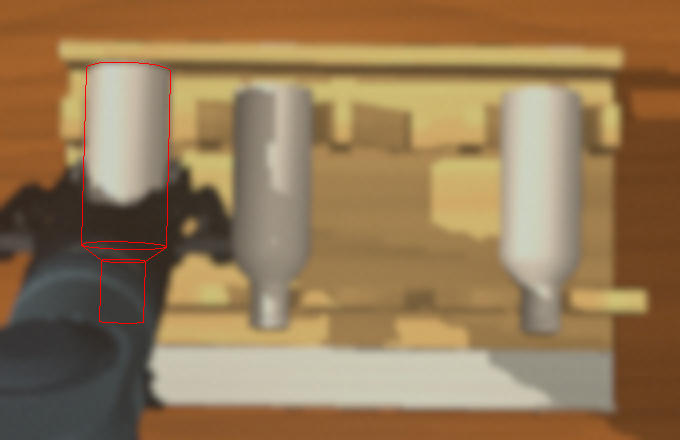

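The overlay matches. The notches pushed the first two bottles slightly towards +y, so I'll shift this one +1.5 mm, which also gives more room to the neighbour in cradle 3.

```bash
python3 - <<'E'
from h import *
g,o,d=place_pre(4,dx=-.005); g=g+[0,.0015,0]
lower_release(g,o,d)
reach([.45,-.12,.3],down(0.6)); st()
F=bshow("dC"); save(F["top"],"dC_t2.png",(230,180,400,290),4)
for i in(1,3,4): print(i); lying(F,i)
for u in upright(F): print("upright",u)
save(F["top"],"knob_t.png",(390,170,530,290),5); save(F["side"],"knob_s.png",(380,290,520,440),4)
for c in F:
    print(c,[(np.round(B(F[c],d["pixel"][::-1],.077)[:2],4),round(d["conf"],2)) for d in place_of("timer_grip",c)])
    print(c,[(np.round(B(F[c],d["pixel"][::-1],0)[:2],4),round(d["conf"],2)) for d in place_of("timer_box",c)])
E
```

```text
stopped dz 0.0015 dF 6.13
t 58.19 pos [0.6177 0.0998 0.0416] F [-4.3 -0.4  5.9] w 0.0486 q [ 0.09  0.31 -0.76 -0.03 -0.06  0.1 ]
t 58.65 pos [0.6173 0.0998 0.0406] F [ 0.2 -0.6 -0.2] w 0.0852 q [ 0.09  0.32 -0.76 -0.03 -0.06  0.1 ]
t 60.43 pos [0.5665 0.1012 0.2441] F [-0.  -0.4 -0.4] w 0.0855 q [ 0.1  -0.04 -0.55  0.54 -0.07  0.11]
t 61.42 pos [ 0.45   -0.1195  0.2987] F [-0.6  0.4  0.4] w 0.0855 q [-0.4   0.14 -0.06  1.37  0.    0.57]
1
top iou 0.89
side iou 0.94
mouth rack xyz [-0.0812 -0.1263  0.0598] slopes [0.013 0.009] cost 0.088
3
top iou 0.91
side iou 0.91
mouth rack xyz [-0.0824  0.042   0.0586] slopes [0.007 0.018] cost 0.096
4
top iou 0.95
side iou 0.94
mouth rack xyz [-0.0821  0.1244  0.0614] slopes [0.013 0.003] cost 0.058
top [(array([ 0.6447, -0.3245]), 0.75), (array([0.5313, 0.0935]), 0.48), (array([ 0.5327, -0.0681]), 0.44)]
top [(array([ 0.6341, -0.321 ]), 0.7)]
side [(array([ 0.3714, -0.4079]), 0.25)]
side [(array([ 0.6336, -0.317 ]), 0.76), (array([ 0.4236, -0.3613]), 0.32)]
```

View pics/dC_s.png

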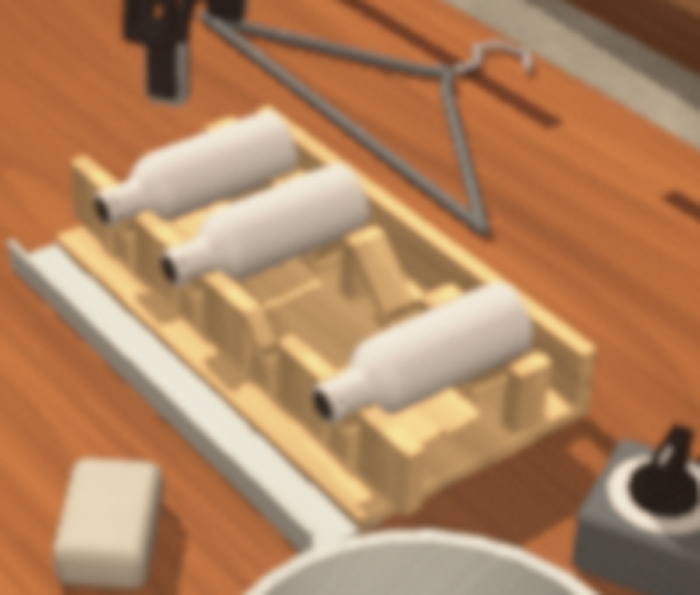

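View pics/dC_t.png

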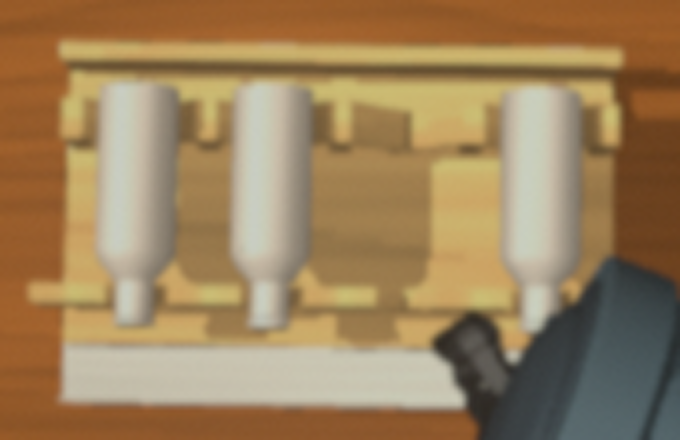

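View pics/knob_t.png

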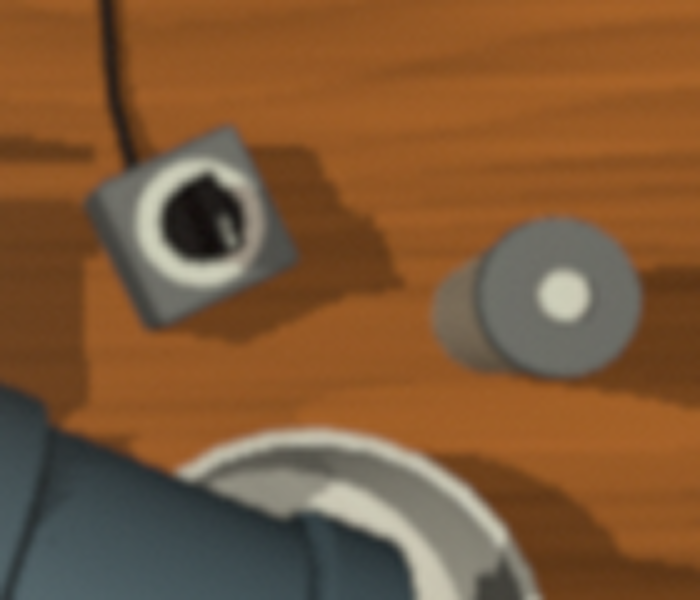

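View pics/knob_s.png

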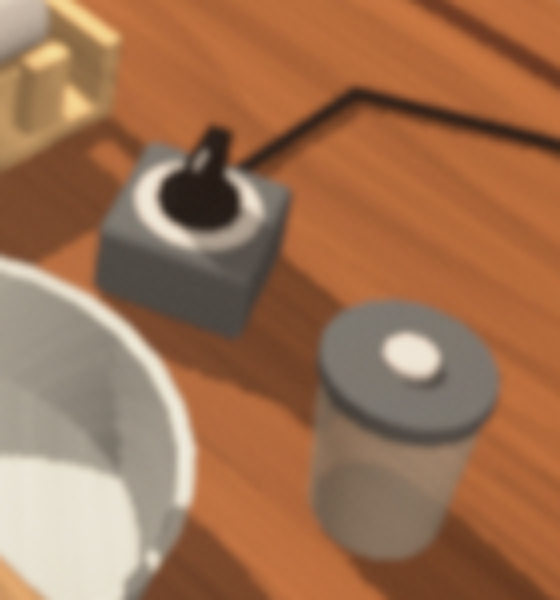

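All three bottles are seated with their mouths past the neck bar. Next I'll fit the timer box and the knob bar's angle.

```bash
cat > knob.py <<'E'
from h import *
def boxfit(F):
    M={}
    for c in F:
        t=[d for d in trace("timer_box",c) if d["conf"]>.3]
        if t: M[c]=t[0]["mask"]
    def parts(p):
        L=np.array([[X,Y,Z] for X in(-.04,.04) for Y in(-.04,.04) for Z in(0,.045)])
        a=np.linspace(0,6.28,24); K=np.array([[.02*np.cos(t),.02*np.sin(t),z] for t in a for z in(.045,.06)])
        return [rackpts(p,L),rackpts(p,K)]
    # remove fine influence of the bar by dark fill
    x,co=fit(parts,F,M,[.636,-.318,.4],[.01,.01,.2]); return x,co/len(M),list(M)
def barfit(F,cx,cy):
    D={}
    for c in F:
        u,v=P(F[c],[cx,cy,.06]).astype(int); g=F[c]["image"].max(2).astype(float)
        m=np.zeros((480,640)); s=slice(v-16,v+17),slice(u-15,u+16); m[s]=np.clip((110-g[s])/60,0,1); D[c]=m
    a=np.linspace(0,6.28,24); out=[]
    from itertools import product
    def model(p,f):
        th,r,dx,dy=p
        L=np.array([[X,Y,Z] for X in(-.021,.021) for Y in(-.007,.007) for Z in(.052,.084)])
        K=np.array([[r*np.cos(t),r*np.sin(t),z] for t in a for z in(.047,.055)])
        return sil([rackpts((cx+dx,cy+dy,th),L),rackpts((cx+dx,cy+dy,0),K)],f)
    def cost(p):
        t=0
        for c in F:
            u,v=P(F[c],[cx,cy,.06]).astype(int); m=model(p,F[c]); w=np.zeros((480,640)); w[v-16:v+17,u-15:u+16]=1
            t+=(np.abs(m-D[c])*w).sum()
        return t
    res=[]
    for th in np.radians(range(0,180,15)):
        x0=np.array([th,.019,0,0]); sx=np.vstack([x0]+[x0+e for e in np.diag([.15,.002,.003,.003])])
        r=minimize(cost,x0,method="Nelder-Mead",options=dict(initial_simplex=sx,xatol=1e-4,fatol=.01,maxiter=120)); res.append((round(r.fun,1),np.round([np.degrees(r.x[0])%180,*r.x[1:]],4).tolist()))
    return sorted(res)[:4]
if __name__=="__main__":
    F={c:grab_frame(c) for c in("top","side")}
    x,co,m=boxfit(F); print(np.round(x,4),np.degrees(x[2])%90,co,m)
    for r in barfit(F,x[0],x[1]): print(r)
    ims=[]
    for c in F:
        u,v=P(F[c],[x[0],x[1],.06]).astype(int); im=F[c]["image"][v-22:v+23,u-22:u+23,::-1]
        ims.append(cv2.resize(im,(400,400),interpolation=cv2.INTER_NEAREST))
    im=np.clip(np.hstack(ims).astype(float)*1.8,0,255).astype(np.uint8); cv2.imwrite("pics/knobz.png",im)
E
python3 knob.py
```

```text
[ 0.6398 -0.3192  0.461 ] 26.414528745511276 0.3249703679205884 ['top', 'side']
(np.float64(190.6), [30.5397, 0.0181, -0.0008, 0.0001])
(np.float64(190.6), [31.2515, 0.0181, -0.0003, 0.0003])
(np.float64(191.2), [31.4562, 0.0183, -0.0005, -0.0001])
(np.float64(191.4), [30.5186, 0.018, -0.0009, 0.0002])
```

View pics/knobz.png

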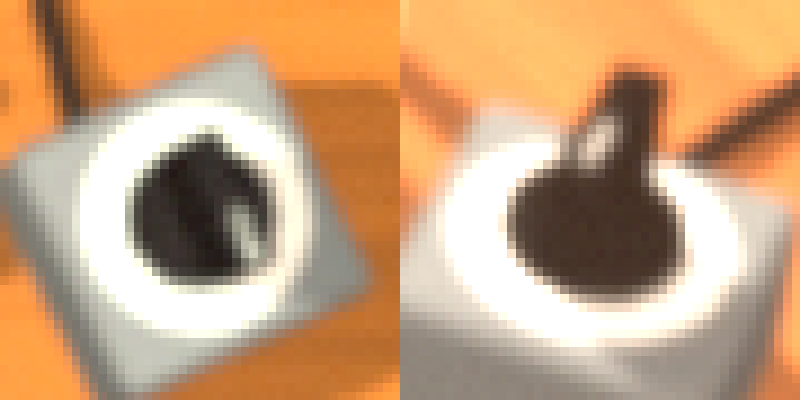

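```bash
python3 - <<'E'
from h import *
F={c:grab_frame(c) for c in("top","side")}
ims=[]
for cx,cy,by,a in((.6398,-.3192,26.4,24),(.638,-.3185,25,18)):
  for c in F:
    u,v=P(F[c],[.639,-.319,.05]).astype(int); k=11;w=18
    im=cv2.resize(F[c]["image"][v-w:v+w+1,u-w:u+w+1,::-1],None,fx=k,fy=k,interpolation=cv2.INTER_CUBIC); im=np.clip(im*1.6,0,255).astype(np.uint8)
    def poly(L,p,col):
        q=np.array([(P(F[c],X)-[u-w,v-w]+.5)*k for X in rackpts(p,L)]).astype(np.int32); cv2.polylines(im,[q],True,col,1)
    s=.04; poly([[s,s,.045],[s,-s,.045],[-s,-s,.045],[-s,s,.045]],(cx,cy,np.radians(by)),(0,0,255)); poly([[s,s,0],[s,-s,0],[-s,-s,0],[-s,s,0]],(cx,cy,np.radians(by)),(255,0,255))
    for z,col in((.084,(0,255,0)),(.052,(255,255,0))): poly([[.021,.007,z],[.021,-.007,z],[-.021,-.007,z],[-.021,.007,z]],(cx,cy,np.radians(a)),col)
    ims.append(im[:407-110,:])
h=min(i.shape[0] for i in ims); im=np.vstack([np.hstack(ims[:2]),np.hstack(ims[2:])]); print(im.shape); cv2.imwrite("pics/knobov.png",im[:600,:800])
E
```

```text
(594, 814, 3)
```

View pics/knobov.png

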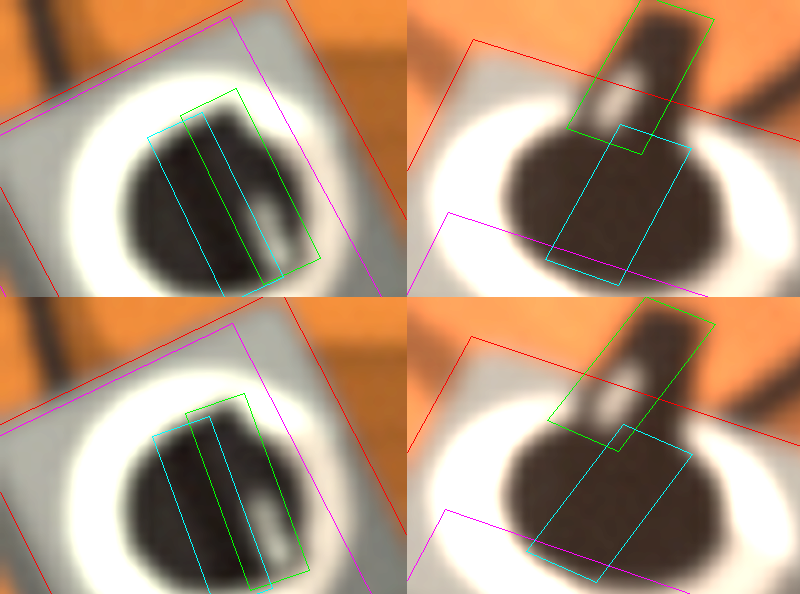

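Comparing the outlines, the knob axis is near (0.637, -0.3185) and the bar lies at about 21°. The jaws will line themselves up with it. I'll grip the bar and turn it clockwise, watching the moment.

```bash
python3 - <<'E'
from h import *
c=[.637,-.3185]; a=np.radians(21)
for j in(a+np.pi/2,a-np.pi/2): print([None if (q:=solve_ik([*c,.062],down(j-k))) is None else round(q[5],2) for k in(0,.7,1.4,1.6)])
j=a+np.pi/2 
qs=solve_ik([*c,.062],down(j)); 
if qs is None or solve_ik([*c,.062],down(j-1.5)) is None: j-=np.pi
reach([*c,.2],down(j)); movel([*c,.11],.15); movel([*c,.064],.05); st()
grab(30); s=st(); print("M",np.round(s["moment"],3))
np.save("knobj.npy",j)
save(grab_frame("side"),"kg.png",(340,200,520,400),3)
E
```

```text
[np.float64(-0.92), np.float64(-0.22), np.float64(0.48), np.float64(0.68)]
[np.float64(2.22), np.float64(2.92), np.float64(-2.66), np.float64(-2.46)]
t 65.68 pos [ 0.6373 -0.3187  0.0645] F [ 0.1 -0.5 -0.1] w 0.0855 q [-0.55  0.74  0.26  1.09  0.   -0.92]
t 66.33 pos [ 0.6372 -0.3191  0.0642] F [ 0.2 -2.   0.2] w 0.0131 q [-0.55  0.74  0.26  1.09 -0.   -0.92]
M [-0.354 -0.008  0.055]
```

View pics/kg.png

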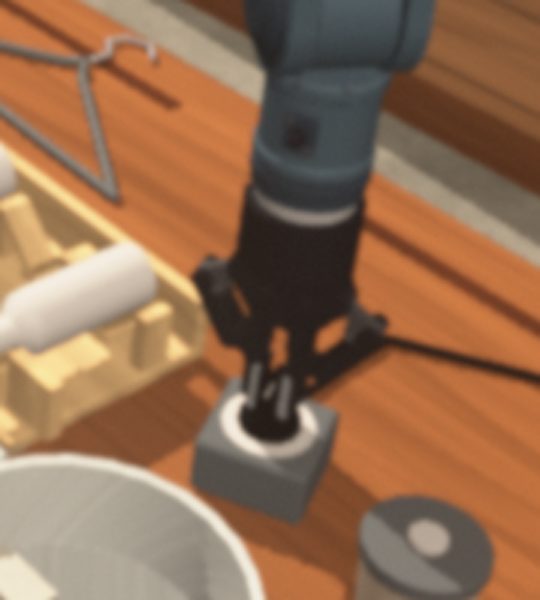

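The bar is gripped (width 13 mm, small forces). Turning now.

```bash
python3 - <<'E'
from h import *
j=float(np.load("knobj.npy")); s=get_state(); p=s["position"]; p=np.array([.637,-.3185,.064])
m0=s["moment"][2]
for k in np.arange(.1,1.56,.1):
    movel(p,.05,attitude=down(j-k)) ; s=get_state()
    print(round(k,2),"t",round(s["t"],1),"Mz",round(s["moment"][2],3),"F",np.round(s["force"],1),"w",round(s["gripper_width"],4),"q6",round(s["joints"][5],3))
    if k>1.0 and abs(s["moment"][2]-m0)>.5: break
np.save("knobk.npy",k)
E
```

```text
0.1 t 66.6 Mz 0.011 F [ 0.  -1.3  1.7] w 0.0135 q6 -0.822
0.2 t 66.9 Mz 0.107 F [ 0.2 -1.3  2.3] w 0.0132 q6 -0.723
0.3 t 67.1 Mz 0.149 F [-0.6  0.1  3.8] w 0.0131 q6 -0.624
0.4 t 67.4 Mz 0.06 F [-0.8  2.4  4. ] w 0.0131 q6 -0.524
0.5 t 67.6 Mz 0.072 F [-1.1  1.7  5.5] w 0.013 q6 -0.424
0.6 t 67.9 Mz 0.001 F [-1.3  3.2  5.3] w 0.0134 q6 -0.323
0.7 t 68.1 Mz -0.043 F [-0.4  3.5  5.9] w 0.013 q6 -0.223
0.8 t 68.4 Mz -0.015 F [-0.8  4.8  4.5] w 0.0135 q6 -0.123
0.9 t 68.6 Mz -0.099 F [0.1 5.4 5.2] w 0.0128 q6 -0.023
1.0 t 68.9 Mz -0.111 F [-0.1  6.   6.3] w 0.0132 q6 0.077
1.1 t 69.1 Mz -0.093 F [1.1 5.8 5.4] w 0.0129 q6 0.177
1.2 t 69.4 Mz -0.065 F [0.9 7.4 5. ] w 0.0134 q6 0.277
1.3 t 69.6 Mz 0.004 F [1.8 7.5 4.7] w 0.0131 q6 0.377
1.4 t 69.9 Mz 1.127 F [1.1 6.8 4.4] w 0.013 q6 0.473
```

The detent passed at about 0.6 rad, and the moment jumped to 1.1 N m at the end stop. I'll back off the excess, release and look.

```bash
python3 - <<'E'
from h import *
j=float(np.load("knobj.npy")); p=np.array([.637,-.3185,.064])
movel(p,.05,attitude=down(j-1.34)); s=get_state(); print("Mz",s["moment"][2])
gripper_open(); st()
movel(p+[0,0,.12],.15); reach([.40,.05,.3],down(.5)); st()
F={c:grab_frame(c) for c in("top","side")}
save(F["top"],"end_t.png"); save(F["side"],"end_s.png"); save(F["top"],"endk.png",(400,180,470,240),8); save(F["side"],"endks.png",(390,290,480,380),6)
for i in(1,3,4): lying(F,i)
for u in upright(F): print("upright",u)
from knob import barfit
print(barfit(F,.637,-.3185)[:2])
Z={"cup":0,"soap":0,"hanger":0,"brush":.004}
for n,z in Z.items():
    for c in F: print(n,c,[(np.round(B(F[c],d["pixel"][::-1],z)[:2],3).tolist(),round(d["conf"],2)) for d in place_of(n,c)[:2]])
E
```

```text
Mz -0.00947262308685512
t 70.83 pos [ 0.637  -0.3186  0.064 ] F [-0.3  0.6  0.7] w 0.0856 q [-0.55  0.74  0.26  1.09 -0.    0.42]
t 73.43 pos [0.4008 0.0495 0.2998] F [0.2 0.8 0.3] w 0.0853 q [-0.03  0.02 -0.19  1.36 -0.    1.04]
top iou 0.94
side iou 0.97
mouth rack xyz [-0.0805 -0.1252  0.0582] slopes [0.001 0.011] cost 0.055
top iou 0.92
side iou 0.94
mouth rack xyz [-0.0818  0.0409  0.0603] slopes [0.013 0.014] cost 0.078
top iou 0.93
side iou 0.92
mouth rack xyz [-0.0811  0.1253  0.0606] slopes [0.001 0.001] cost 0.078
[(np.float64(200.9), [123.1402, 0.0183, 0.0019, -0.0016]), (np.float64(201.1), [125.8048, 0.0185, 0.0016, -0.0016])]
cup top [([0.592, -0.485], 0.79)]
cup side [([0.595, -0.479], 0.57)]
soap top [([0.38, -0.121], 0.86)]
soap side [([0.386, -0.112], 0.87), ([0.569, 0.172], 0.58)]
hanger top [([0.792, 0.156], 0.79)]
hanger side [([0.789, 0.184], 0.87), ([0.567, -0.093], 0.35)]
brush top [([0.425, -0.371], 0.91)]
brush side [([0.426, -0.363], 0.87), ([0.571, -0.002], 0.16)]
```

View pics/end_t.png

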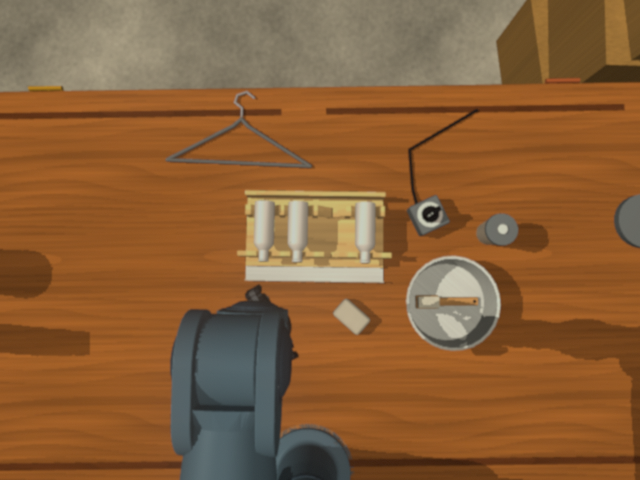

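View pics/end_s.png

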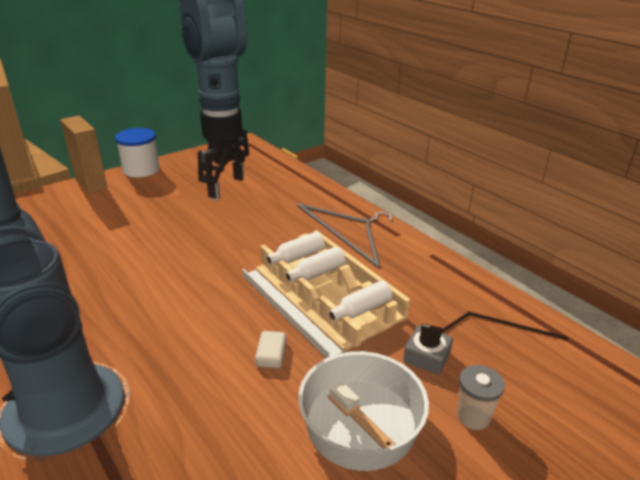

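View pics/endk.png

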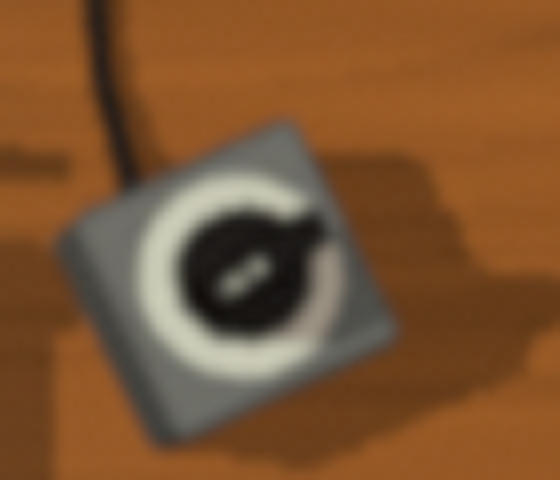

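View pics/endks.png

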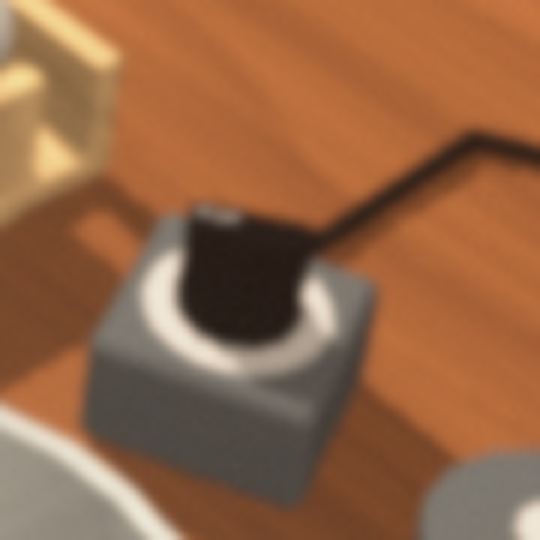

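Everything is in place: the knob bar sits at about -56° (expected end stop -54°), three bottles are in cradles 1, 3 and 4, and the brush is in the basin. The cup, hanger and soap haven't moved. I'll hand the job in.

```bash
python3 - <<'E'
from station import *
dwell(.5); close_job(); print(get_state()["t"])
E
```

```text
the job is handed in; nothing more can be done
the job is handed in; nothing more can be done
```

I did the job in the order asked and handed it in at about 74 s of the 210 s allowed; no verdict was reported.

- **Brush:** I lifted it off the rack's ridges and laid it on the basin floor. Both cameras show it there.
- **Bottles:** Three bottles were present, and they now lie in cradles 1, 3 and 4. Their fitted mouths sit at rack x of about -81 mm, within 2 mm of the 60 mm axis height, with necks in the small notches and mouths over the channel edge.
- **Timer knob:** I turned it clockwise through the detent until the moment jumped to 1.1 N m at the end stop, then let go. The bar now lies at about -56°, against an expected end position of about -54°.
- **Cup, hanger and soap:** All read at their starting places to within measurement scatter.

**Checks that failed or disagreed:**
- The bottle detector missed the third bottle once; a second picture found it where it had been.
- The fit for the timer box was loose, so I set the knob's position and angle partly by eye before gripping it.
- I set the mouths about 5 mm further over the channel than the nominal -75 mm, on purpose.

I saw no grip slackening and no bottle knocked aside. Wrist forces read at most about 10 N.

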